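# Blast a batch of bell castings

## Task

Stand every bell casting from the bench upright on the grating inside the blast cabinet, then take the hook pole, put its hook through the yellow eye of the raised hatch and swing the hatch down fully shut with it, without slamming. Lay the pole back in its rest, and only then press the red pedal with the gripper right down to its stop, keep it down for two seconds and let it come up. Never press the pedal while the hatch is open, and leave the other things on the bench alone.

Things in the scene. Friction and masses are not known exactly. Their poses are not given: they have to be found in the camera images.
- bell_a: Brass bell casting standing mouth down: mouth diameter 66 mm, bell 52 mm high, and on its crown a round upright tang of 14 mm diameter from 52 to 84 mm above the mouth. Origin: centre of the mouth (underside), z up along the tang. Mass about 240 g (varies by 25 %). Grip it by the tang from above, any yaw. May be absent.
- bell_b: Brass bell casting standing mouth down: mouth diameter 72 mm, bell 56 mm high, and on its crown a round upright tang of 14 mm diameter from 56 to 88 mm above the mouth. Origin: centre of the mouth (underside), z up along the tang. Mass about 290 g (varies by 25 %). Grip it by the tang from above, any yaw. May be absent.
- bell_c: Brass bell casting standing mouth down: mouth diameter 78 mm, bell 60 mm high, and on its crown a round upright tang of 14 mm diameter from 60 to 92 mm above the mouth. Origin: centre of the mouth (underside), z up along the tang. Mass about 340 g (varies by 25 %). Grip it by the tang from above, any yaw. May be absent.
- bell_d: Brass bell casting standing mouth down: mouth diameter 84 mm, bell 64 mm high, and on its crown a round upright tang of 14 mm diameter from 64 to 96 mm above the mouth. Origin: centre of the mouth (underside), z up along the tang. Mass about 400 g (varies by 25 %). Grip it by the tang from above, any yaw. May be absent.
- cabinet: Blue blast cabinet, fixed. Origin: on the bench under it; x away from the robot to the hinge side, z up. Casing x -125 to +150, y -210 to +210 mm, 180 mm high to the rim. The chamber opens upwards, clear inside x -65 to +140, y -200 to +200 mm; in front of it (x below -65) the casing slopes down at 45 degrees to 120 mm height. The hatch shuts it from above.
- grating (a point): Centre of the flat grating that is the chamber floor, 75 mm above the bench and 105 mm below the rim; axes as the cabinet's. The clear floor is 205 mm (x, about -100 to +105 mm from this point) by 400 mm (y, 200 mm each way).
- hatch (a joint): Angle of the windowed hatch (blue frame 200 mm deep from its hinge, 410 mm wide, 17 mm thick): 0 = fully shut, 1.5 = fully open, standing up; starts between 1.35 and 1.5. Balanced on friction hinges: it stays where it is left and takes 2 N or less at the eye to swing.
- hatch_hinge (a point): Middle of the hatch's hinge axis at the back rim of the cabinet (cabinet frame x = +135 mm, 180 mm high). The axis runs along the cabinet's y. Axes of this frame swing with the hatch; shut, they are the cabinet's.
- hatch_eye (a point): Centre of the yellow ring eye on the hatch's free edge: 230 mm from the hinge axis along the hatch, 22 mm above its plane (hinge frame x = -230, z = +22 mm). Hole at least 40 mm across, wire 8 mm thick; the ring's axis runs along y, parallel to the hinge, so a hook pin goes through sideways and can turn in it. Frame swings with the hatch.
- pole: Hook pole: wooden shaft 250 mm long (x), 22 wide (y), 28 high (z); from its front end a 10 mm thick steel rod runs on along +x to x = 185 mm, then bends square to +y as a straight hook pin ending 70 mm from the centre line. Origin: centre of the shaft's underside, z up as it lies in its rest. Rod and pin axes 14 mm above the underside. Mass 0.2 kg.
- pole_hook (a point): Middle of the useful length of the hook pin, pole frame (185, 35, 14) mm. Axes as the pole's: the pin runs along y, its free end at +y.
- pole_grip (a point): On the shaft's centre line near the balance point, pole frame (20, 0, 14) mm: the place to grip it, fingers either side of the 22 mm width, from above.
- pole_rest: Fixed wooden rest: board 270 x 90 x 12 mm and blocks at x = -90 and +90 mm, 22 mm thick, with upward-open notches 36 mm wide, 14 mm deep, floors 42 mm above the bench. Origin: on the bench under the middle, x along the pole. At the start the pole lies in both notches, axes parallel, hook end at +x, its origin 42 mm above this one.
- pedal (a joint): Angle of the red spring pedal: 0 = up, 0.24 = down on its stop. The spring returns it. At the pad it takes about 5 N to start and 9 N at the stop.
- pedal_pad (a point): Point to press, on top of the pedal's rubber tread, 120 mm from its hinge; about 62 mm above the bench when up, 33 mm when on the stop. The tread around it is 70 mm wide; the plate ends 35 mm beyond it. Frame turns with the pedal.
- pedal_base: Fixed base of the pedal, 190 x 100 x 12 mm. Origin: centre of its underside; the pedal's hinge is at x = -78 mm, 26 mm above the bench, its axis along y, and the plate rises towards +x.
- brush: Hand brush lying on the bench, about 180 mm. A bystander: leave it alone. Origin: its underside.
- wrench: Steel wrench lying on the bench. A bystander: leave it alone. Origin: its underside.
- trowel: Moulder's trowel lying on the bench. A bystander: leave it alone. Origin: its underside.
- mallet: Wooden mallet lying on the bench, head 100 mm. A bystander: leave it alone. Origin: its underside.
- tin: Tin can 66 mm across, 100 mm high. A bystander: leave it alone. Origin: its underside.
- jar: Jar 80 mm across, 120 mm high. A bystander: leave it alone. Origin: its underside.
- wedge: Wooden block 90 x 50 x 35 mm. A bystander: leave it alone. Origin: its underside.
Things that resemble listed ones, but are neither listed nor needed, are in the scene too. What is shaped like the bell_b but pink or turquoise is not meant. Leave any turquoise look-alike of the bell_d alone.

How it is judged:
By the outcome, as a careful person would: the job done as asked, in the order asked, and still so for the second after the job is handed in, with the robot touching nothing.
Of bell_a, bell_b, bell_c, bell_d only 2 to 4 are there at a start; the rules pass over those that are not, and their reading is None.
At some moment in a run one of bell_a, bell_b, bell_c, bell_d may be knocked a few centimetres aside while the robot is not near it.
It also fails if it takes over 210 s, if anything falls off the work surface, if the arm or the gripper's body presses on something with over 40 N, if the wrist force passes 120 N, or if a joint passes its speed limit or range.

## Robot

A 6-joint arm with a two-finger parallel gripper is mounted at the origin on the work surface. World frame = base frame: x ahead of the robot, y to its left, z up, the work surface at z = 0. Lengths are in mm, angles in rad, forces in N, time in s.
With the tool pointing down it reaches from about 250 to 775 mm from the base axis. Payload 4 kg.
Tool frame: the origin (TCP) lies at the centre of the arm's flange, where the gripper is bolted on; the fingertips stand 199 mm ahead of it and the grasp point (between the pads) lies 180 mm ahead of it (manip.grasp_offset is the distance from the TCP to the grasp point, in mm); z points along the fingers, y is the direction in which the jaws open and shut (so a half turn about z gives the same grasp; the last joint's range is limited). The gripper opens to 94 mm and grips with 3 to 60 N. Pads are 16 mm wide; open, the fingers measure 119 mm over their backs; the gripper's body (75 mm by 177 mm) begins 78 mm behind the grasp point.
Start: joints at [-1.383, 0.087, 1.371, -0, 1.684, -0.103], TCP at [157.689, -526.91, 404.706] pointing down, gripper open.
Joint ranges: [-3.1, 3.1], [-0.76, 2.03], [0.27, 2.55], [-1.08, 4.22], [0.17, 2.65], [-2.57, 2.57]. Speed limits (rad/s): [2.79, 2.79, 3.14, 3.14, 3.14, 3.14].

## Interface

Orientations are given as [roll, pitch, yaw] about the fixed x, y, z axes, in that order (R = Rz(yaw) Ry(pitch) Rx(roll)).
In Python, from workcell import manip, cams gives the robot as it stands.
- The arm moves only by the shell command python3 -m inch 'ROWS' [FORCE]. ROWS is JSON, a list of rows, each an object of numbers: "dx", "dy", "dz": the shift along the world's x, y, z in units of 40 mm (1.0 is 40 mm); "wx", "wy", "wz": the turn, a rotation vector about the world's x, y, z in units of 6 degrees (1.0 is 6 degrees); "gripper": the opening, from 0 (shut) to 1 (fully open). In form: [{"dx": .., "dy": .., "dz": .., "wx": .., "wy": .., "wz": .., "gripper": ..}, ...]. A call has exactly 10 rows; each row shifts and turns the commanded pose from where the row before left it; what a row does not reach is not made up. A row lasts 1/12 s, in which the tool goes at most 41.7 mm and 7.16 degrees, less where a joint would pass 70% of its speed; a pose out of reach is approached as far as the arm can. A call is refused whole if a number of a shift passes 1 or a number of a turn 1, either way. A call with a gripper value outside its range is refused whole. The fingers move at their own pace and stop on an object; FORCE is the grip in N (left out, the last holds). Time passes only in rows, so rows that do not move let the fingers close, or fill a call up. It gives the time, the measured TCP pose, the force and the opening at its end, in the units of the state.
- manip.read_state(): the state, without advancing time (a new reading comes with each control period).
- cams.read_camera(name): name is "scene" or "side" or "wrist"; returns a dict with "image" (480x640x3 uint8, red, green, blue), "fovy" (degrees; the focal length in pixels is half the picture's height over the tangent of half this angle, whatever the lens; pixels are square), "cx", "cy" (the principal point, pixels), "xyz" and "orientation" of the camera in the world. Camera axes: x right, y up, looking along -z (the intrinsics and any distortion apply to the point x, -y, -z); pixel columns grow to the right and rows downward; lengths in mm; the calibration is good to about 2 mm. The wrist camera is an equidistant fisheye: a pixel r from the principal point sees the ray r / f radians off the axis. A picture is of the moment at which its call begins. There is no depth.
- manip.close_job(): hands the job in, once; it reports no verdict.
The state is a dict: "time_s": time; "q": joint angles; "joint_velocities": joint speeds; "joint_efforts": joint torques, N m; "ee_pos": TCP position; "ee_rot": TCP orientation; "wrist_force": force on the tool from outside, world axes, zero at the start; "moment": the same for the moment, N m; "width": finger opening in mm.
Only numpy, scipy, OpenCV 4.12 (cv2) and the standard library are available. Lean on these libraries where they do the work, as an engineer would, in place of code of your own. Each camera call takes 0.05 s, during which the arm holds its last target. There are 200 camera calls.

## Working session

There is one attempt and no reset: what is moved stays moved. The work goes in short steps, Python scripts to look and compute and a shell command to move; the robot and the scene stay as the last step left them, time stands still between calls to the robot, and variables do not carry over. Pictures are saved under pics/ and viewed, about 12 in all and at most 16, crops included, and the job is handed in when it is done.

```bash
mkdir -p pics; ls; cat > h.py <<'E'
import numpy as np, cv2
from scipy.spatial.transform import Rotation as R
from workcell import manip, cams
def shot(name,fn):
    c=cams.read_camera(name); cv2.imwrite('pics/'+fn+'.png',c['image'][:,:,::-1]); np.save('pics/'+fn+'.npy',c,allow_pickle=True); return c
def load(fn): return np.load('pics/'+fn+'.npy',allow_pickle=True).item()
def rot(c): return R.from_euler('xyz',c['orientation']).as_matrix()
def ray(c,u,v,fish=False):
    f=240/np.tan(np.radians(c['fovy'])/2); x=u-c['cx'];y=v-c['cy']
    if fish:
        r=np.hypot(x,y)+1e-9;t=r/f; d=np.array([np.sin(t)*x/r,-np.sin(t)*y/r,-np.cos(t)])
    else: d=np.array([x/f,-y/f,-1.])
    return np.array(c['xyz'],float),rot(c)@(d/np.linalg.norm(d))
def onz(c,u,v,z,fish=False):
    o,d=ray(c,u,v,fish); return o+d*(z-o[2])/d[2]
def proj(c,p,fish=False):
    f=240/np.tan(np.radians(c['fovy'])/2); q=rot(c).T@(np.array(p,float)-c['xyz'])
    if fish:
        r=np.hypot(q[0],q[1]);t=np.arctan2(r,-q[2]); return c['cx']+f*t*q[0]/r,c['cy']-f*t*q[1]/r
    return c['cx']-f*q[0]/q[2], c['cy']+f*q[1]/q[2]
def tri(*rs):
    A=0;b=0
    for o,d in rs:
        M=np.eye(3)-np.outer(d,d);A=A+M;b=b+M@o
    return np.linalg.solve(A,b)
E
python3 - <<'E'
from h import *
for n in ['scene','side','wrist']:
    c=shot(n,n+'0'); print(n,c['fovy'],c['cx'],c['cy'],c['xyz'],c['orientation'],[k for k in c])
print(manip.read_state())
E
```

```text
pics
scene 45.6676364953929 328.2507183169679 236.35598879287622 [ 1046.22223236 -1004.80587327  1251.5900139 ] [ 0.78767521 -0.02149536  0.51937885] ['image', 'fovy', 'cx', 'cy', 'xyz', 'orientation']
side 52.97063500399022 318.1943374223521 238.2057521789971 [  79.86082258  696.10405795 1065.30178789] [ 0.74343917  0.0045925  -2.60488288] ['image', 'fovy', 'cx', 'cy', 'xyz', 'orientation']
wrist 65.70646984690485 317.5372381196575 242.49365470866812 [ 237.27299891 -503.62443596  383.37238517] [-2.86793561e-01  1.15436077e-03 -1.28185963e+00] ['image', 'fovy', 'cx', 'cy', 'xyz', 'orientation']
{'time_s': 0.15, 'q': array([-1.38305792e+00,  8.78107267e-02,  1.37186871e+00,  5.57164619e-06,
        1.68356335e+00, -1.03135688e-01]), 'joint_velocities': array([ 2.11553707e-03, -1.13850489e-03, -1.96315306e-03,  1.98624918e-03,
       -8.97264422e-05, -8.61672625e-04]), 'joint_efforts': array([ 1.40569908e-03, -3.40642798e+01, -3.02792180e+01,  7.17983139e-02,
        3.05505528e-02, -1.12655227e-04]), 'ee_pos': array([ 157.6989966 , -526.83515934,  403.77829984]), 'ee_rot': array([-3.13995186e+00, -1.75393403e-04,  2.90874568e-01]), 'wrist_force': array([ 0.27372558, -0.54483425, -0.82974806]), 'moment': array([0.04527717, 0.02922267, 0.04203833]), 'width': 94.25570043914452}
```

View pics/scene0.png

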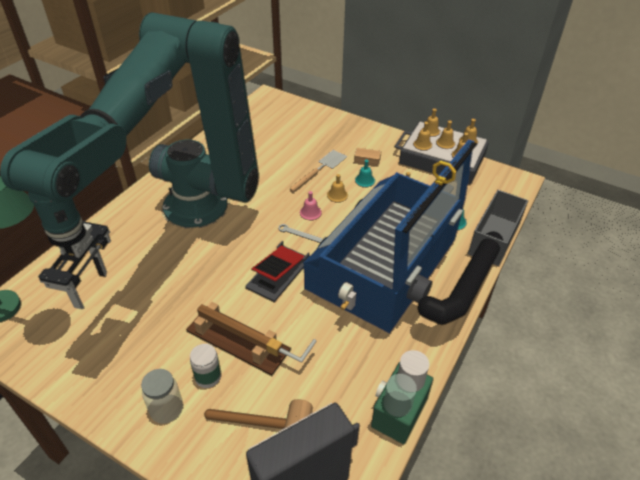

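View pics/side0.png

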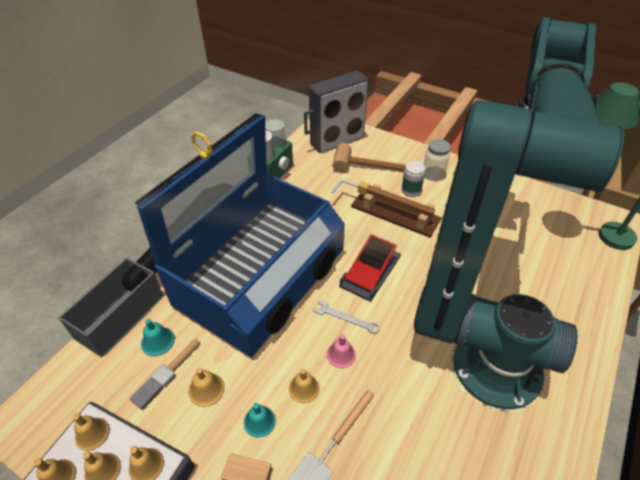

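The scene view shows the cabinet with its hatch up (eye at 444,172), the pole in its rest (235,330), the pedal (277,270), and bells in pink (311,206), brass (338,188) and turquoise (365,172). The side view shows brass bells at (304,383) and (205,384), turquoise at (258,417) and (155,335), pink at (341,349), and four brass bells on a tray at the lower left. Next, an enlarged crop to tell them apart.

```bash
python3 - <<'E'
from h import *
c=load('side0'); im=c['image'][300:480,20:400,::-1]
cv2.imwrite('pics/crop1.png',cv2.resize(im,None,fx=2.1,fy=2.1,interpolation=cv2.INTER_CUBIC))
for n in ['side0','scene0']:
    c=load(n); h=cv2.cvtColor(c['image'],cv2.COLOR_RGB2HSV)
    m=cv2.inRange(h,(14,140,70),(24,255,255))
    k,l,s,ce=cv2.connectedComponentsWithStats(m)
    for i in range(1,k):
        if s[i,4]>120: print(n,s[i],ce[i].round())
E
```

```text
side0 [192 132  20  26 190] [202. 146.]
side0 [350 158  54  12 212] [376. 163.]
side0 [359 182  74  37 510] [394. 199.]
side0 [189 369  35  37 921] [205. 388.]
side0 [290 369  28  33 645] [304. 387.]
side0 [ 73 414  35  36 873] [ 90. 432.]
side0 [130 447  33  33 887] [145. 464.]
side0 [ 84 452  35  28 820] [101. 467.]
side0 [ 34 459  41  21 681] [ 55. 470.]
scene0 [414 109  25  41 441] [427. 132.]
scene0 [453 119  23  37 198] [468. 135.]
scene0 [437 121  17  27 237] [446. 138.]
scene0 [432 161  24  24 244] [443. 173.]
scene0 [328 175  19  27 295] [337. 191.]
scene0 [198 305  84  52 943] [242. 330.]
scene0 [205 410  81  17 654] [245. 418.]
```

View pics/crop1.png

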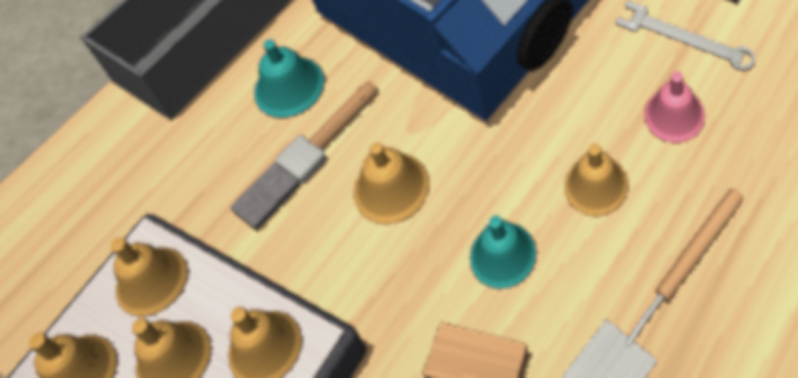

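```bash
python3 - <<'E'
from h import *
a=load('scene0')['image'][120:380,180:500,::-1]; b=load('side0')['image'][110:360,130:450,::-1]
f=lambda i:cv2.resize(i,None,fx=2.4,fy=2.4,interpolation=cv2.INTER_CUBIC)
cv2.imwrite('pics/c2.png',f(a));cv2.imwrite('pics/c3.png',f(b))
c=load('side0');h=cv2.cvtColor(c['image'],cv2.COLOR_RGB2HSV)
f=240/np.tan(np.radians(c['fovy'])/2)
m=cv2.inRange(h,(10,110,60),(26,255,255))|cv2.inRange(h,(80,120,50),(95,255,255))|cv2.inRange(h,(160,90,80),(179,255,255))
for nm,(x0,y0,x1,y1) in dict(small=(280,360,330,405),big=(180,360,230,410),turqS=(238,395,280,440),turqL=(130,312,180,360),pink=(322,330,362,370),tr1=(68,405,112,455),tr2=(125,440,166,479)).items():
    w=m.copy()*0; w[y0:y1,x0:x1]=m[y0:y1,x0:x1]
    k,l,s,ce=cv2.connectedComponentsWithStats(w); i=1+np.argmax(s[1:,4])
    ys,xs=np.where(l==i); best=max(range(ys.min(),ys.max()+1),key=lambda r:xs[ys==r].max()-xs[ys==r].min() if (ys==r).any() else 0)
    u0,u1=xs[ys==best].min()-.5,xs[ys==best].max()+.5
    z=45 if nm.startswith('tr') and nm[2]!='q' and 0 else 3
    p=onz(c,(u0+u1)/2,best,z); print(nm,s[i],best,(u0,u1),p.round(),'dia',np.linalg.norm(onz(c,u0,best,z)-onz(c,u1,best,z)).round(1))
eye=tri(ray(load('scene0'),443.5,173),ray(c,202,145.5)); print('eye',eye, proj(load('scene0'),eye),proj(c,eye))
E
```

```text
small [289 368  30  35 765] 384 (np.float64(288.5), np.float64(318.5)) [376. 276.   3.] dia 70.3
big [ 188  368   37   39 1051] 386 (np.float64(188.5), np.float64(224.5)) [568. 396.   3.] dia 84.3
turqS [245 404  29  33 713] 418 (np.float64(244.5), np.float64(273.5)) [419. 395.   3.] dia 64.8
turqL [142 320  32  35 777] 339 (np.float64(142.5), np.float64(173.5)) [755. 360.   3.] dia 78.2
pink [327 335  28  33 596] 354 (np.float64(326.5), np.float64(354.5)) [339. 163.   3.] dia 68.7
tr1 [ 72 412  40  43 999] 427 (np.float64(74.5), np.float64(108.5)) [725. 600.   3.] dia 75.2
tr2 [129 447  34  32 921] 458 (np.float64(129.5), np.float64(162.5)) [574. 586.   3.] dia 69.9
eye [767.7916239   66.02902379 406.35453579] (np.float64(442.2846134044286), np.float64(173.35198528724482)) (np.float64(200.70178416963887), np.float64(145.13233710263012))
```

View pics/c2.png

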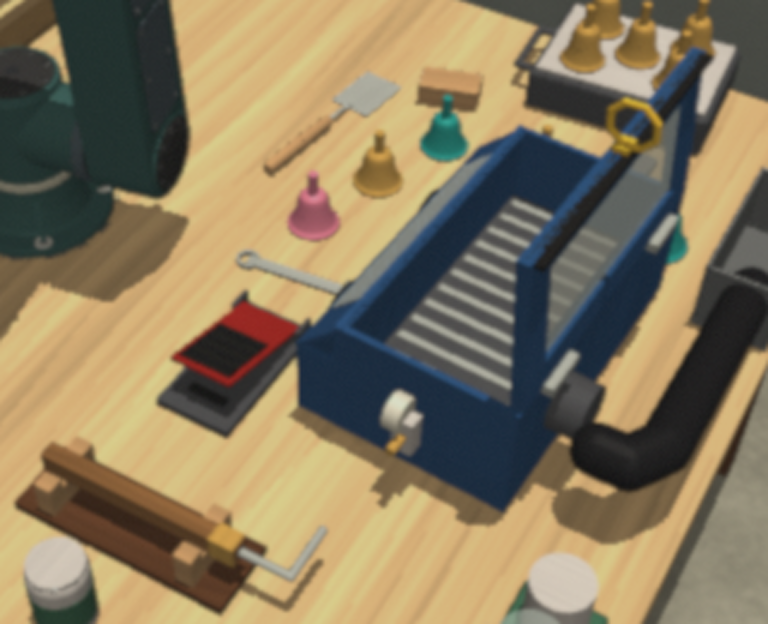

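View pics/c3.png

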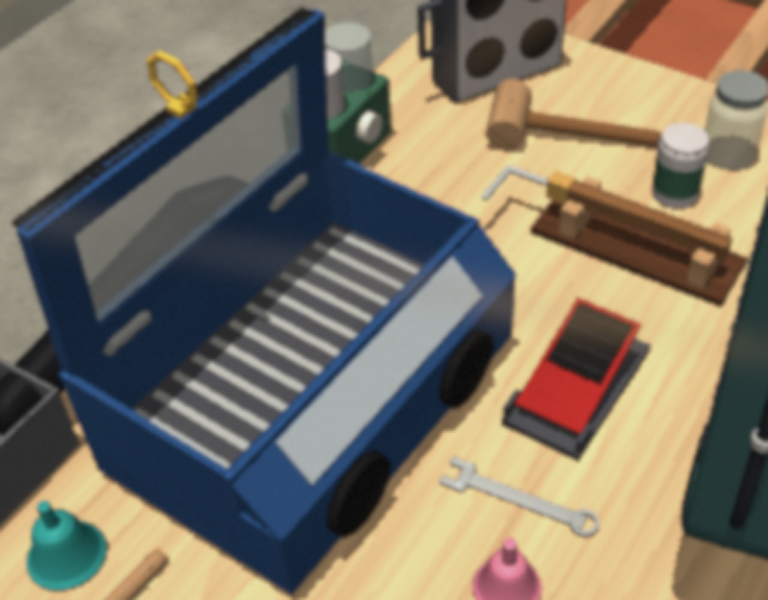

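```bash
python3 - <<'E'
from h import *
A=load('scene0');B=load('side0')
a=lambda x,y:(180+x/2.4,120+y/2.4); b=lambda x,y:(130+x/2.4,110+y/2.4)
def za(n,x,y,z): print(n,onz(A,*a(x,y),z).round())
def zb(n,x,y,z): print(n,onz(B,*b(x,y),z).round())
def t(n,p,q):
    P=tri(ray(A,*a(*p)),ray(B,*b(*q))); print(n,P.round(), np.round(np.array(proj(A,P))-a(*p),1))
za('cab F-',300,407,0);za('cab B-',505,510,0);zb('cab F+',292,592,0);zb('cab B+',105,468,0);zb('cab F- z120',514,273,120);za('F-120',299,340,120)
t('bend',(292,577),(512,172));t('pinend',(323,530),(487,197));t('shaft rear top',(48,452),(727,238));t('ferrule',(228,545),(560,187))
for p in [(17,497),(220,612),(265,548)]: za('board',*p,6)
for p in [(535,230),(720,302),(745,262)]: zb('board',*p,6)
for p in [(160,403),(228,433)]: za('pbase',*p,6)
for p in [(507,420),(578,455),(650,348)]: zb('pbase',*p,6)
t('pad',(222,350),(595,340))
for n,p,q in [('small',(338.3,175.4),(303.3,371.4))]: print(n,tri(ray(A,*p),ray(B,*q)).round())
q=(20+378/2.1,300+148/2.1)
for z in (92,96):print('big top',z,onz(B,*q,z).round())
for z in (84,88):print('small top',z,onz(B,303.3,371.4,z).round())
E
```

```text
cab F- [ 495. -120.    0.]
cab B- [ 768. -130.    0.]
cab F+ [524. 279.   0.]
cab B+ [793. 261.   0.]
cab F- z120 [ 494. -131.  120.]
F-120 [ 496. -122.  120.]
bend [ 622. -354.   50.] [-2.2 -0.1]
pinend [ 623. -290.   54.] [-1.6 -0. ]
shaft rear top [ 321. -362.   68.] [-1.  -0.2]
ferrule [ 549. -356.   54.] [-1.2 -0.1]
board [ 296. -394.    6.]
board [ 570. -401.    6.]
board [ 568. -311.    6.]
board [ 558. -315.    6.]
board [ 298. -317.    6.]
board [ 297. -399.    6.]
pbase [ 353. -203.    6.]
pbase [ 447. -200.    6.]
pbase [438. -21.   6.]
pbase [347. -18.   6.]
pbase [ 342. -203.    6.]
pad [ 393. -135.   58.] [-1.6 -0.2]
small [372. 285.  85.]
big top 92 [563. 400.  92.]
big top 96 [561. 401.  96.]
small top 84 [369. 283.  84.]
small top 88 [368. 285.  88.]
```

Candidates, in side-view pixels:
- **Brass, on the bench:** (304,383) and (205,384). These are listed bells: right colour, standing on the bench, and the right sizes at about 70 mm (b) and 84 mm (d).
- **Pink and turquoise:** pink (341,349), turquoise (258,417) and (155,335). These are look-alikes.
- **Tray:** the brass ones at the lower left stand on a tray, not on the bench, and are out of reach (over 800 mm).

The enlarged crop confirms this. I'll start with the small bell.

```bash
python3 -m inch '[{"dx":0.3,"dy":0.3,"wz":-0.277,"gripper":1},{"dx":0.6,"dy":0.9,"wz":-0.277},{"dx":0.6,"dy":0.9,"wz":-0.277},{"dx":0.6,"dy":0.9,"wz":-0.277},{"dx":0.6,"dy":0.9,"wz":-0.277},{"dx":0.6,"dy":0.9,"wz":-0.277},{"dx":0.6,"dy":0.9,"wz":-0.277},{"dx":0.6,"dy":0.9,"wz":-0.277},{"dx":0.6,"dy":0.9,"wz":-0.277},{"dx":0.3,"dy":0.9,"wz":-0.277}]'
python3 -m inch '[{"dy":0.9},{"dy":0.9},{"dy":0.9},{"dy":0.9},{"dy":0.9},{"dy":0.9},{"dy":0.9},{"dy":0.9},{"dy":0.9},{"dy":0.9}]'
python3 -m inch '[{"dx":-0.2,"dy":0.9},{"dx":-0.2,"dy":0.8},{"dx":-0.2,"dy":0.7},{"dx":-0.2,"dy":0.5},{"dy":0.3},{},{},{},{},{}]'
python3 - <<'E'
from h import *
c=shot('wrist','w1'); print(c['xyz'],c['orientation']); s=manip.read_state(); print(s['ee_pos'],s['ee_rot'],s['q'],s['wrist_force'])
h=cv2.cvtColor(c['image'],cv2.COLOR_RGB2HSV)
k,l,s,ce=cv2.connectedComponentsWithStats(cv2.inRange(h,(10,130,60),(26,255,255)))
print([(s[i].tolist(),ce[i].round()) for i in range(1,k) if s[i,4]>300]); print('expect tang top',proj(c,(369,284,86),True))
E
```

```text
[ 237.2776942  -503.64748264  383.51918974] [-2.86821349e-01  8.68006946e-04 -1.28185940e+00]
[ 157.6795488  -526.84491222  403.95316458] [-3.14027211e+00 -1.49403455e-04  2.90820417e-01] [-1.38309816e+00  8.76768952e-02  1.37166847e+00  1.27545371e-05
  1.68357620e+00 -1.03120918e-01] [-0.1192583  -0.40911274  0.38246669]
[([161, 0, 43, 14, 375], array([186.,   5.])), ([210, 0, 30, 14, 327], array([224.,   6.])), ([164, 0, 95, 52, 1421], array([211.,  32.])), ([499, 0, 76, 261, 677], array([539., 119.])), ([570, 0, 70, 121, 3187], array([600.,  61.])), ([0, 57, 63, 12, 320], array([32., 62.])), ([489, 74, 151, 228, 8391], array([560., 206.])), ([0, 78, 467, 224, 41645], array([198., 211.])), ([21, 279, 114, 50, 363], array([ 69., 301.])), ([478, 312, 30, 56, 383], array([492., 340.])), ([249, 327, 116, 57, 4458], array([315., 358.]))]
expect tang top (np.float64(-115.18418591001733), np.float64(-11.337742325819136))invalid input
invalid input
invalid input
```

View pics/w1.png

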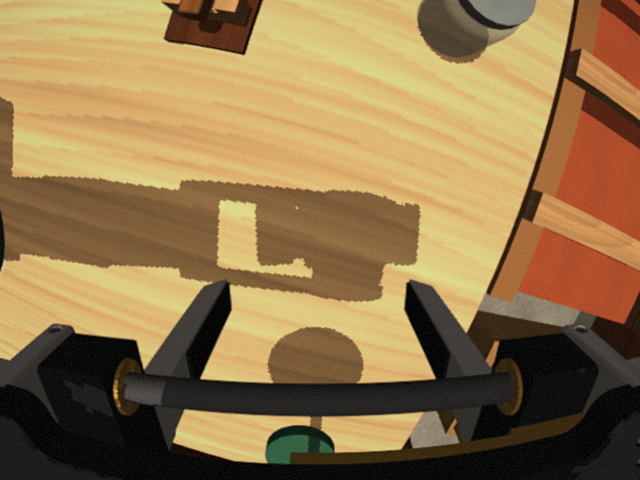

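The calls were refused, so rows probably need every key. The wrist view shows the fingers at (215,320) and (425,320), looking forward of the jaws.

```bash
python3 -m inch '[{"dx":0.3,"dy":0.3,"dz":0,"wx":0,"wy":0,"wz":-0.277,"gripper":1},{"dx":0.6,"dy":0.9,"dz":0,"wx":0,"wy":0,"wz":-0.277,"gripper":1},{"dx":0.6,"dy":0.9,"dz":0,"wx":0,"wy":0,"wz":-0.277,"gripper":1},{"dx":0.6,"dy":0.9,"dz":0,"wx":0,"wy":0,"wz":-0.277,"gripper":1},{"dx":0.6,"dy":0.9,"dz":0,"wx":0,"wy":0,"wz":-0.277,"gripper":1},{"dx":0.6,"dy":0.9,"dz":0,"wx":0,"wy":0,"wz":-0.277,"gripper":1},{"dx":0.6,"dy":0.9,"dz":0,"wx":0,"wy":0,"wz":-0.277,"gripper":1},{"dx":0.6,"dy":0.9,"dz":0,"wx":0,"wy":0,"wz":-0.277,"gripper":1},{"dx":0.6,"dy":0.9,"dz":0,"wx":0,"wy":0,"wz":-0.277,"gripper":1},{"dx":0.3,"dy":0.9,"dz":0,"wx":0,"wy":0,"wz":-0.277,"gripper":1}]' 30
```

```text
time_s: 1.03
ee_pos: [367.8, -199.7, 404.5]
ee_rot: [-3.141, -0.001, -0.0]
wrist_force: [1.3, -0.7, 0.4]
width: 94.0
```

```bash
python3 -m inch '[{"dx":0,"dy":0.95,"dz":0,"wx":0,"wy":0,"wz":0,"gripper":1},{"dx":0,"dy":0.95,"dz":0,"wx":0,"wy":0,"wz":0,"gripper":1},{"dx":0,"dy":0.95,"dz":0,"wx":0,"wy":0,"wz":0,"gripper":1},{"dx":0,"dy":0.95,"dz":0,"wx":0,"wy":0,"wz":0,"gripper":1},{"dx":0,"dy":0.95,"dz":0,"wx":0,"wy":0,"wz":0,"gripper":1},{"dx":0,"dy":0.95,"dz":0,"wx":0,"wy":0,"wz":0,"gripper":1},{"dx":0,"dy":0.95,"dz":0,"wx":0,"wy":0,"wz":0,"gripper":1},{"dx":0,"dy":0.95,"dz":0,"wx":0,"wy":0,"wz":0,"gripper":1},{"dx":0,"dy":0.95,"dz":0,"wx":0,"wy":0,"wz":0,"gripper":1},{"dx":0,"dy":0.95,"dz":0,"wx":0,"wy":0,"wz":0,"gripper":1}]'
python3 -m inch '[{"dx":-0.2,"dy":0.8,"dz":0,"wx":0,"wy":0,"wz":0,"gripper":1},{"dx":-0.3,"dy":0.6,"dz":0,"wx":0,"wy":0,"wz":0,"gripper":1},{"dx":-0.3,"dy":0.5,"dz":0,"wx":0,"wy":0,"wz":0,"gripper":1},{"dx":-0.2,"dy":0.4,"dz":0,"wx":0,"wy":0,"wz":0,"gripper":1},{"dx":0,"dy":0,"dz":0,"wx":0,"wy":0,"wz":0,"gripper":1},{"dx":0,"dy":0,"dz":0,"wx":0,"wy":0,"wz":0,"gripper":1},{"dx":0,"dy":0,"dz":0,"wx":0,"wy":0,"wz":0,"gripper":1},{"dx":0,"dy":0,"dz":0,"wx":0,"wy":0,"wz":0,"gripper":1},{"dx":0,"dy":0,"dz":0,"wx":0,"wy":0,"wz":0,"gripper":1},{"dx":0,"dy":0,"dz":0,"wx":0,"wy":0,"wz":0,"gripper":1}]'
cat >> h.py <<'E'
def brass(c,fish,lo=(10,150,60),hi=(23,255,255),amin=300):
    h=cv2.cvtColor(c['image'],cv2.COLOR_RGB2HSV)
    k,l,s,ce=cv2.connectedComponentsWithStats(cv2.inRange(h,lo,hi))
    return [(s[i].tolist(),ce[i].round()) for i in range(1,k) if s[i,4]>amin]
E
python3 - <<'E'
from h import *
c=shot('wrist','w2'); print(c['xyz'],c['orientation'])
print(brass(c,1)); print('expect tang top',proj(c,(369,284,86),True),'base',proj(c,(372,281,0),True))
E
```

```text
time_s: 1.87
ee_pos: [365.8, 180.3, 404.8]
ee_rot: [3.142, -0.001, 0.001]
wrist_force: [0.8, 0.6, 0.1]
width: 94.1
time_s: 2.7
ee_pos: [327.0, 269.8, 404.7]
ee_rot: [3.141, -0.0, -0.001]
wrist_force: [0.0, -0.6, 0.0]
width: 93.7
[410.09683248 269.13952102 384.47110658] [-2.86591525e-01 -1.09248784e-03 -1.57361844e+00]
[([158, 0, 72, 36, 2038], array([191.,  15.])), ([0, 23, 29, 58, 1281], array([13., 49.])), ([270, 138, 69, 70, 3629], array([304., 172.])), ([245, 279, 122, 30, 683], array([317., 291.]))]
expect tang top (np.float64(298.8926411490424), np.float64(186.93556243707073)) base (np.float64(305.7621823321914), np.float64(172.74513353882236))
```

View pics/w2.png

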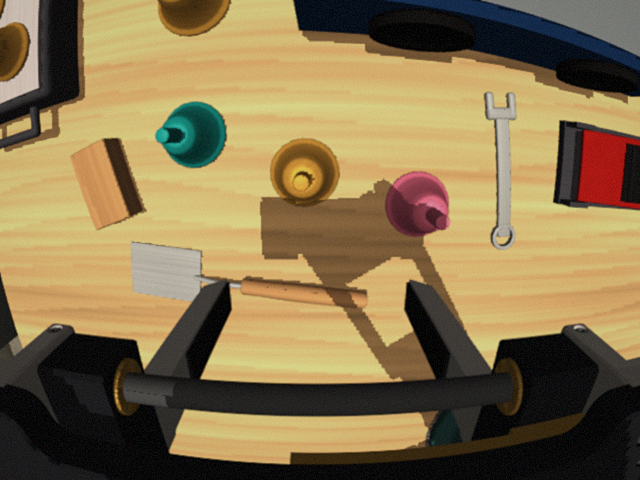

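The wrist view shows the small brass bell at (304,172) with its tang top at (303,181), turquoise at (190,135), pink at (417,205), and the edge of the big brass bell at (193,15).

```bash
python3 - <<'E'
from h import *
c=load('w2')
for z in (84,88): print('tang',onz(c,303,181,z,True).round(1))
print('mouth',onz(c,304.5,171.5,2,True).round(1),'dia',np.linalg.norm(onz(c,269.5,172,4,True)-onz(c,339,172,4,True)).round(1))
print('pink dia',np.linalg.norm(onz(c,385,202,4,True)-onz(c,449,202,4,True)).round(1), 'turq', np.linalg.norm(onz(c,226,133,4,True)-onz(c,159,133,4,True)).round(1))
E
```

```text
tang [373.6 280.7  84. ]
tang [374.1 280.6  88. ]
mouth [373.5 282.2   2. ] dia 71.3
pink dia 71.6 turq 75.9
```

```bash
python3 -m inch '[{"dx":0.6,"dy":0.14,"dz":-0.2,"wx":0,"wy":0,"wz":0,"gripper":1},{"dx":0.58,"dy":0.14,"dz":-0.4,"wx":0,"wy":0,"wz":0,"gripper":1},{"dx":0,"dy":0,"dz":-0.6,"wx":0,"wy":0,"wz":0,"gripper":1},{"dx":0,"dy":0,"dz":-0.7,"wx":0,"wy":0,"wz":0,"gripper":1},{"dx":0,"dy":0,"dz":-0.7,"wx":0,"wy":0,"wz":0,"gripper":1},{"dx":0,"dy":0,"dz":-0.6,"wx":0,"wy":0,"wz":0,"gripper":1},{"dx":0,"dy":0,"dz":-0.4,"wx":0,"wy":0,"wz":0,"gripper":1},{"dx":0,"dy":0,"dz":-0.2,"wx":0,"wy":0,"wz":0,"gripper":1},{"dx":0,"dy":0,"dz":0,"wx":0,"wy":0,"wz":0,"gripper":1},{"dx":0,"dy":0,"dz":0,"wx":0,"wy":0,"wz":0,"gripper":1}]'
python3 -m inch '[{"dx":0,"dy":0,"dz":0,"wx":0,"wy":0,"wz":0,"gripper":0},{"dx":0,"dy":0,"dz":0,"wx":0,"wy":0,"wz":0,"gripper":0},{"dx":0,"dy":0,"dz":0,"wx":0,"wy":0,"wz":0,"gripper":0},{"dx":0,"dy":0,"dz":0,"wx":0,"wy":0,"wz":0,"gripper":0},{"dx":0,"dy":0,"dz":0,"wx":0,"wy":0,"wz":0,"gripper":0},{"dx":0,"dy":0,"dz":0,"wx":0,"wy":0,"wz":0,"gripper":0},{"dx":0,"dy":0,"dz":0,"wx":0,"wy":0,"wz":0,"gripper":0},{"dx":0,"dy":0,"dz":0,"wx":0,"wy":0,"wz":0,"gripper":0},{"dx":0,"dy":0,"dz":0,"wx":0,"wy":0,"wz":0,"gripper":0},{"dx":0,"dy":0,"dz":0,"wx":0,"wy":0,"wz":0,"gripper":0}]' 40
```

```text
time_s: 3.58
ee_pos: [374.1, 281.6, 253.2]
ee_rot: [-3.141, -0.0, 0.0]
wrist_force: [0.9, 0.2, 1.6]
width: 93.9
time_s: 4.42
ee_pos: [373.8, 281.6, 252.7]
ee_rot: [3.141, 0.0, 0.001]
wrist_force: [0.1, 0.3, 0.1]
width: 30.2
```

```bash
python3 -m inch '[{"dx":0,"dy":0,"dz":0,"wx":0,"wy":0,"wz":0,"gripper":0},{"dx":0,"dy":0,"dz":0,"wx":0,"wy":0,"wz":0,"gripper":0},{"dx":0,"dy":0,"dz":0,"wx":0,"wy":0,"wz":0,"gripper":0},{"dx":0,"dy":0,"dz":0,"wx":0,"wy":0,"wz":0,"gripper":0},{"dx":0,"dy":0,"dz":0,"wx":0,"wy":0,"wz":0,"gripper":0},{"dx":0,"dy":0,"dz":0,"wx":0,"wy":0,"wz":0,"gripper":0},{"dx":0,"dy":0,"dz":0.1,"wx":0,"wy":0,"wz":0,"gripper":0},{"dx":0,"dy":0,"dz":0.3,"wx":0,"wy":0,"wz":0,"gripper":0},{"dx":0,"dy":0,"dz":0.5,"wx":0,"wy":0,"wz":0,"gripper":0},{"dx":0,"dy":0,"dz":0.5,"wx":0,"wy":0,"wz":0,"gripper":0}]'
python3 -m inch '[{"dx":0,"dy":0,"dz":0.6,"wx":0,"wy":0,"wz":0,"gripper":0},{"dx":0,"dy":0,"dz":0.6,"wx":0,"wy":0,"wz":0,"gripper":0},{"dx":0,"dy":0,"dz":0.6,"wx":0,"wy":0,"wz":0,"gripper":0},{"dx":0,"dy":0,"dz":0.6,"wx":0,"wy":0,"wz":0,"gripper":0},{"dx":0,"dy":0,"dz":0.6,"wx":0,"wy":0,"wz":0,"gripper":0},{"dx":0,"dy":0,"dz":0.5,"wx":0,"wy":0,"wz":0,"gripper":0},{"dx":0,"dy":0,"dz":0.4,"wx":0,"wy":0,"wz":0,"gripper":0},{"dx":0,"dy":0,"dz":0.3,"wx":0,"wy":0,"wz":0,"gripper":0},{"dx":0,"dy":0,"dz":0.1,"wx":0,"wy":0,"wz":0,"gripper":0},{"dx":0,"dy":0,"dz":0,"wx":0,"wy":0,"wz":0,"gripper":0}]'
python3 - <<'E'
from h import *
shot('wrist','w3')
E
```

```text
time_s: 5.25
ee_pos: [373.3, 281.1, 307.8]
ee_rot: [3.139, 0.004, 0.001]
wrist_force: [0.6, -0.7, -3.9]
width: 13.3
time_s: 6.08
ee_pos: [373.9, 281.6, 481.3]
ee_rot: [-3.141, -0.001, 0.001]
wrist_force: [-0.3, 0.1, -2.6]
width: 13.1
```

View pics/w3.png

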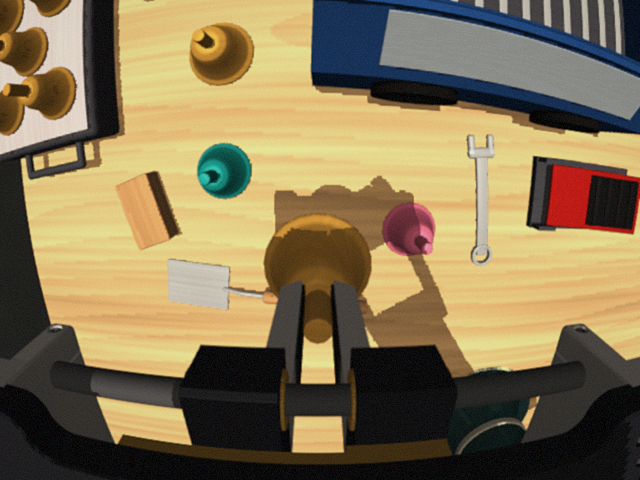

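The small bell hangs in the fingers at (318,255), and the big bell is at (221,54) with its tang at (203,40).

```bash
python3 - <<'E'
from h import *
c=load('w3')
for z in (92,96): print('tang',onz(c,203,40,z,True).round(1))
print('mouth',onz(c,221.5,54,2,True).round(1),'dia',np.linalg.norm(onz(c,189.5,54,4,True)-onz(c,254,54,4,True)).round(1))
E
python3 -m inch '[{"dx":0.3,"dy":-0.35,"dz":0,"wx":0,"wy":0,"wz":0,"gripper":0},{"dx":0.6,"dy":-0.68,"dz":0,"wx":0,"wy":0,"wz":0,"gripper":0},{"dx":0.65,"dy":-0.72,"dz":0,"wx":0,"wy":0,"wz":0,"gripper":0},{"dx":0.65,"dy":-0.74,"dz":0,"wx":0,"wy":0,"wz":0,"gripper":0},{"dx":0.65,"dy":-0.74,"dz":0,"wx":0,"wy":0,"wz":0,"gripper":0},{"dx":0.65,"dy":-0.74,"dz":0,"wx":0,"wy":0,"wz":0,"gripper":0},{"dx":0.65,"dy":-0.74,"dz":0,"wx":0,"wy":0,"wz":0,"gripper":0},{"dx":0.65,"dy":-0.74,"dz":0,"wx":0,"wy":0,"wz":0,"gripper":0},{"dx":0.65,"dy":-0.74,"dz":0,"wx":0,"wy":0,"wz":0,"gripper":0},{"dx":0.5,"dy":-0.54,"dz":0,"wx":0,"wy":0,"wz":0,"gripper":0}]'
python3 -m inch '[{"dx":0,"dy":0,"dz":0,"wx":0,"wy":0,"wz":0,"gripper":0},{"dx":0,"dy":0,"dz":-0.1,"wx":0,"wy":0,"wz":0,"gripper":0},{"dx":0,"dy":0,"dz":-0.3,"wx":0,"wy":0,"wz":0,"gripper":0},{"dx":0,"dy":0,"dz":-0.4,"wx":0,"wy":0,"wz":0,"gripper":0},{"dx":0,"dy":0,"dz":-0.5,"wx":0,"wy":0,"wz":0,"gripper":0},{"dx":0,"dy":0,"dz":-0.5,"wx":0,"wy":0,"wz":0,"gripper":0},{"dx":0,"dy":0,"dz":-0.5,"wx":0,"wy":0,"wz":0,"gripper":0},{"dx":0,"dy":0,"dz":-0.4,"wx":0,"wy":0,"wz":0,"gripper":0},{"dx":0,"dy":0,"dz":-0.3,"wx":0,"wy":0,"wz":0,"gripper":0},{"dx":0,"dy":0,"dz":0,"wx":0,"wy":0,"wz":0,"gripper":0}]'
python3 - <<'E'
from h import *
shot('wrist','w4'); print(manip.read_state()['ee_pos'])
shot('scene','s4')
E
```

```text
tang [561.5 396.2  92. ]
tang [560.4 394.9  96. ]
mouth [565.7 399.6   2. ] dia 83.7
time_s: 6.97
ee_pos: [613.5, 9.5, 477.6]
ee_rot: [3.141, 0.004, -0.002]
wrist_force: [0.0, 0.9, -3.2]
width: 13.2
time_s: 7.8
ee_pos: [610.4, 13.6, 356.1]
ee_rot: [-3.141, 0.008, 0.002]
wrist_force: [-0.0, -0.3, -4.3]
width: 13.2
[610.90251622  13.33720742 358.3921624 ]
```

View pics/w4.png

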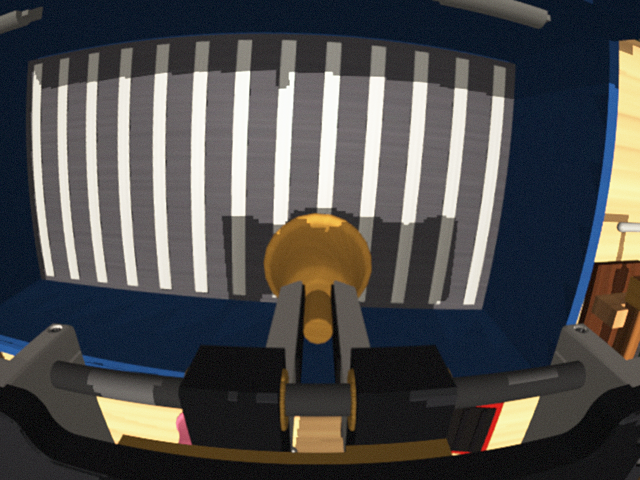

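The bell hangs over the grating. Floor corners are about (40,278), (30,63), (513,65) and (485,308). Nine pictures viewed so far.

```bash
python3 - <<'E'
from h import *
c=load('w4')
P=[onz(c,u,v,75,True)[:2] for u,v in [(42,279),(30,63),(514,65),(484,308)]]
print(np.round(P)); m=np.mean(P,0); l=(P[0]+P[1])/2-(P[2]+P[3])/2; y=np.arctan2(-l[0],l[1]);print('floor centre',m.round(1),'yaw',y, np.linalg.norm(l), np.linalg.norm(P[1]-P[0]))
E
python3 -m inch '[{"dx":0.05,"dy":0,"dz":-0.1,"wx":0,"wy":0,"wz":0,"gripper":0},{"dx":0.05,"dy":0,"dz":-0.2,"wx":0,"wy":0,"wz":0,"gripper":0},{"dx":0,"dy":0,"dz":-0.2,"wx":0,"wy":0,"wz":0,"gripper":0},{"dx":0,"dy":0,"dz":-0.15,"wx":0,"wy":0,"wz":0,"gripper":0},{"dx":0,"dy":0,"dz":0,"wx":0,"wy":0,"wz":0,"gripper":0},{"dx":0,"dy":0,"dz":0,"wx":0,"wy":0,"wz":0,"gripper":0},{"dx":0,"dy":0,"dz":0,"wx":0,"wy":0,"wz":0,"gripper":0},{"dx":0,"dy":0,"dz":0,"wx":0,"wy":0,"wz":0,"gripper":0},{"dx":0,"dy":0,"dz":0,"wx":0,"wy":0,"wz":0,"gripper":0},{"dx":0,"dy":0,"dz":0,"wx":0,"wy":0,"wz":0,"gripper":0}]'
```

```text
[[ 578.  273.]
 [ 775.  260.]
 [ 754. -135.]
 [ 557. -127.]]
floor centre [666.1  67.6] yaw -0.05348179089420582 398.0101557471548 197.31971387588916
time_s: 8.73
ee_pos: [615.8, 12.4, 335.2]
ee_rot: [3.142, -0.001, 0.001]
wrist_force: [-0.7, -0.8, -3.9]
width: 13.2
```

```bash
python3 -m inch '[{"dx":0,"dy":0,"dz":-0.05,"wx":0,"wy":0,"wz":0,"gripper":0},{"dx":0,"dy":0,"dz":-0.05,"wx":0,"wy":0,"wz":0,"gripper":0},{"dx":0,"dy":0,"dz":-0.05,"wx":0,"wy":0,"wz":0,"gripper":0},{"dx":0,"dy":0,"dz":-0.02,"wx":0,"wy":0,"wz":0,"gripper":0},{"dx":0,"dy":0,"dz":0,"wx":0,"wy":0,"wz":0,"gripper":0},{"dx":0,"dy":0,"dz":0,"wx":0,"wy":0,"wz":0,"gripper":0},{"dx":0,"dy":0,"dz":0,"wx":0,"wy":0,"wz":0,"gripper":0},{"dx":0,"dy":0,"dz":0,"wx":0,"wy":0,"wz":0,"gripper":0},{"dx":0,"dy":0,"dz":0,"wx":0,"wy":0,"wz":0,"gripper":0},{"dx":0,"dy":0,"dz":0,"wx":0,"wy":0,"wz":0,"gripper":0}]'
```

```text
time_s: 9.57
ee_pos: [615.8, 12.4, 327.8]
ee_rot: [3.141, 0.0, 0.001]
wrist_force: [-0.4, 0.7, -3.8]
width: 13.2
```

```bash
python3 -m inch '[{"dx":0,"dy":0,"dz":-0.02,"wx":0,"wy":0,"wz":0,"gripper":0},{"dx":0,"dy":0,"dz":-0.02,"wx":0,"wy":0,"wz":0,"gripper":0},{"dx":0,"dy":0,"dz":-0.02,"wx":0,"wy":0,"wz":0,"gripper":0},{"dx":0,"dy":0,"dz":0,"wx":0,"wy":0,"wz":0,"gripper":0},{"dx":0,"dy":0,"dz":0,"wx":0,"wy":0,"wz":0,"gripper":0},{"dx":0,"dy":0,"dz":0,"wx":0,"wy":0,"wz":0,"gripper":0},{"dx":0,"dy":0,"dz":0,"wx":0,"wy":0,"wz":0,"gripper":0},{"dx":0,"dy":0,"dz":0,"wx":0,"wy":0,"wz":0,"gripper":0},{"dx":0,"dy":0,"dz":0,"wx":0,"wy":0,"wz":0,"gripper":0},{"dx":0,"dy":0,"dz":0,"wx":0,"wy":0,"wz":0,"gripper":0}]'
```

```text
time_s: 10.4
ee_pos: [615.6, 12.5, 327.6]
ee_rot: [3.141, -0.002, 0.001]
wrist_force: [-3.2, 0.5, 6.1]
width: 12.9
```

```bash
python3 -m inch '[{"dx":0,"dy":0,"dz":0,"wx":0,"wy":0,"wz":0,"gripper":0.6},{"dx":0,"dy":0,"dz":0,"wx":0,"wy":0,"wz":0,"gripper":0.6},{"dx":0,"dy":0,"dz":0,"wx":0,"wy":0,"wz":0,"gripper":0.6},{"dx":0,"dy":0,"dz":0,"wx":0,"wy":0,"wz":0,"gripper":0.6},{"dx":0,"dy":0,"dz":0,"wx":0,"wy":0,"wz":0,"gripper":0.6},{"dx":0,"dy":0,"dz":0,"wx":0,"wy":0,"wz":0,"gripper":0.6},{"dx":0,"dy":0,"dz":0.2,"wx":0,"wy":0,"wz":0,"gripper":0.6},{"dx":0,"dy":0,"dz":0.5,"wx":0,"wy":0,"wz":0,"gripper":0.6},{"dx":0,"dy":0,"dz":0.7,"wx":0,"wy":0,"wz":0,"gripper":0.6},{"dx":0,"dy":0,"dz":0.7,"wx":0,"wy":0,"wz":0,"gripper":0.6}]'
python3 -m inch '[{"dx":0,"dy":0,"dz":0.6,"wx":0,"wy":0,"wz":0,"gripper":0.6},{"dx":-0.1,"dy":0.4,"dz":0.3,"wx":0,"wy":0,"wz":0,"gripper":0.6},{"dx":-0.2,"dy":0.7,"dz":0,"wx":0,"wy":0,"wz":0,"gripper":0.6},{"dx":-0.2,"dy":0.9,"dz":0,"wx":0,"wy":0,"wz":0,"gripper":0.6},{"dx":-0.2,"dy":0.9,"dz":0,"wx":0,"wy":0,"wz":0,"gripper":0.6},{"dx":-0.2,"dy":0.9,"dz":0,"wx":0,"wy":0,"wz":0,"gripper":0.6},{"dx":-0.2,"dy":0.9,"dz":0,"wx":0,"wy":0,"wz":0,"gripper":0.6},{"dx":-0.2,"dy":0.9,"dz":0,"wx":0,"wy":0,"wz":0,"gripper":0.6},{"dx":-0.2,"dy":0.9,"dz":0,"wx":0,"wy":0,"wz":0,"gripper":0.6},{"dx":-0.2,"dy":0.9,"dz":0,"wx":0,"wy":0,"wz":0,"gripper":0.6}]'
python3 -m inch '[{"dx":-0.2,"dy":0.7,"dz":0,"wx":0,"wy":0,"wz":0,"gripper":0.6},{"dx":-0.1,"dy":0.5,"dz":0,"wx":0,"wy":0,"wz":0,"gripper":0.6},{"dx":0,"dy":0.2,"dz":0,"wx":0,"wy":0,"wz":0,"gripper":0.6},{"dx":0,"dy":0,"dz":0,"wx":0,"wy":0,"wz":0,"gripper":0.6},{"dx":0,"dy":0,"dz":0,"wx":0,"wy":0,"wz":0,"gripper":0.6},{"dx":0,"dy":0,"dz":0,"wx":0,"wy":0,"wz":0,"gripper":0.6},{"dx":0,"dy":0,"dz":0,"wx":0,"wy":0,"wz":0,"gripper":0.6},{"dx":0,"dy":0,"dz":0,"wx":0,"wy":0,"wz":0,"gripper":0.6},{"dx":0,"dy":0,"dz":0,"wx":0,"wy":0,"wz":0,"gripper":0.6},{"dx":0,"dy":0,"dz":0,"wx":0,"wy":0,"wz":0,"gripper":0.6}]'
python3 - <<'E'
from h import *
c=shot('wrist','w5'); print(c['xyz'])
print(brass(c,1)); print('expect tang top',proj(c,(562,397,95),True),'mouth',proj(c,(564,398,2),True))
E
```

```text
time_s: 11.23
ee_pos: [615.6, 12.7, 409.3]
ee_rot: [-3.141, 0.003, 0.001]
wrist_force: [0.7, 0.1, 0.7]
width: 56.1
time_s: 12.07
ee_pos: [546.9, 310.3, 445.6]
ee_rot: [-3.141, 0.0, 0.001]
wrist_force: [0.8, -1.2, -0.0]
width: 56.6
time_s: 12.9
ee_pos: [536.1, 363.7, 445.7]
ee_rot: [3.142, -0.0, -0.0]
wrist_force: [-0.6, 0.5, 1.0]
width: 56.0
[619.14298813 363.15274634 425.42555663]
[([0, 71, 108, 76, 4801], array([ 55., 108.])), ([594, 134, 46, 59, 2125], array([616., 164.])), ([2, 142, 80, 57, 2795], array([ 50., 172.])), ([249, 146, 72, 72, 3685], array([285., 181.])), ([0, 197, 125, 64, 5113], array([ 67., 232.])), ([184, 365, 21, 60, 638], array([192., 394.])), ([431, 365, 21, 60, 633], array([443., 394.])), ([204, 426, 330, 38, 3994], array([384., 450.]))]
expect tang top (np.float64(279.8607224905774), np.float64(199.8699771051178)) mouth (np.float64(286.90539777968047), np.float64(184.32411225877738))
```

View pics/w5.png

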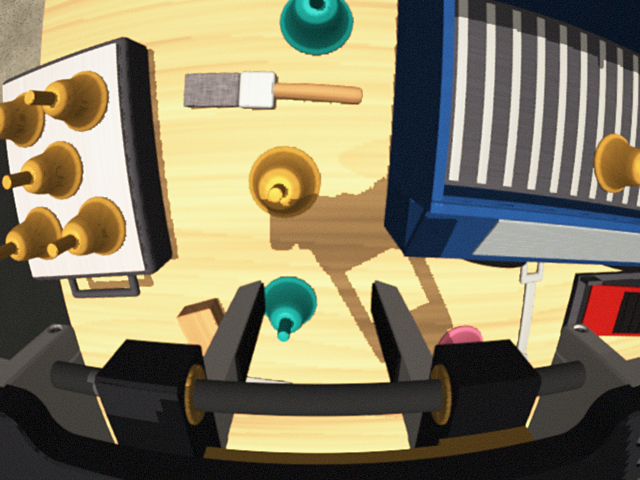

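Bell b stands in the chamber at (620,164). Bell d has its mouth centre at (285,181) and its tang top at about (280,192), with nothing close around it.

```bash
python3 - <<'E'
from h import *
c=load('w5')
print('tang',onz(c,280,192,96,True).round(1),'mouth',onz(c,285,181.5,3,True).round(1),'dia',np.linalg.norm(onz(c,248.5,181,4,True)-onz(c,321,181,4,True)).round(1))
E
```

```text
tang [569.4 396.6  96. ] mouth [567.4 400.    3. ] dia 83.3
```

```bash
python3 -m inch '[{"dx":0.4,"dy":0.43,"dz":-0.2,"wx":0,"wy":0,"wz":0,"gripper":0.6},{"dx":0.4,"dy":0.44,"dz":-0.4,"wx":0,"wy":0,"wz":0,"gripper":0.6},{"dx":0,"dy":0,"dz":-0.7,"wx":0,"wy":0,"wz":0,"gripper":0.6},{"dx":0,"dy":0,"dz":-0.8,"wx":0,"wy":0,"wz":0,"gripper":0.6},{"dx":0,"dy":0,"dz":-0.8,"wx":0,"wy":0,"wz":0,"gripper":0.6},{"dx":0,"dy":0,"dz":-0.7,"wx":0,"wy":0,"wz":0,"gripper":0.6},{"dx":0,"dy":0,"dz":-0.6,"wx":0,"wy":0,"wz":0,"gripper":0.6},{"dx":0,"dy":0,"dz":-0.3,"wx":0,"wy":0,"wz":0,"gripper":0.6},{"dx":0,"dy":0,"dz":-0.14,"wx":0,"wy":0,"wz":0,"gripper":0.6},{"dx":0,"dy":0,"dz":0,"wx":0,"wy":0,"wz":0,"gripper":0.6}]'
python3 -m inch '[{"dx":0,"dy":0,"dz":0,"wx":0,"wy":0,"wz":0,"gripper":0},{"dx":0,"dy":0,"dz":0,"wx":0,"wy":0,"wz":0,"gripper":0},{"dx":0,"dy":0,"dz":0,"wx":0,"wy":0,"wz":0,"gripper":0},{"dx":0,"dy":0,"dz":0,"wx":0,"wy":0,"wz":0,"gripper":0},{"dx":0,"dy":0,"dz":0,"wx":0,"wy":0,"wz":0,"gripper":0},{"dx":0,"dy":0,"dz":0,"wx":0,"wy":0,"wz":0,"gripper":0},{"dx":0,"dy":0,"dz":0,"wx":0,"wy":0,"wz":0,"gripper":0},{"dx":0,"dy":0,"dz":0,"wx":0,"wy":0,"wz":0,"gripper":0},{"dx":0,"dy":0,"dz":0,"wx":0,"wy":0,"wz":0,"gripper":0},{"dx":0,"dy":0,"dz":0,"wx":0,"wy":0,"wz":0,"gripper":0}]' 45
```

```text
time_s: 13.78
ee_pos: [567.7, 399.2, 259.8]
ee_rot: [3.141, 0.001, 0.001]
wrist_force: [-0.1, 0.3, 0.5]
width: 56.5
time_s: 14.62
ee_pos: [567.7, 399.6, 260.2]
ee_rot: [-3.141, -0.0, 0.001]
wrist_force: [-1.3, 2.2, 1.8]
width: 13.4
```

```bash
python3 -m inch '[{"dx":0,"dy":0,"dz":0.1,"wx":0,"wy":0,"wz":0,"gripper":0},{"dx":0,"dy":0,"dz":0.3,"wx":0,"wy":0,"wz":0,"gripper":0},{"dx":0,"dy":0,"dz":0.6,"wx":0,"wy":0,"wz":0,"gripper":0},{"dx":0,"dy":0,"dz":0.8,"wx":0,"wy":0,"wz":0,"gripper":0},{"dx":0,"dy":0,"dz":0.8,"wx":0,"wy":0,"wz":0,"gripper":0},{"dx":0,"dy":0,"dz":0.8,"wx":0,"wy":0,"wz":0,"gripper":0},{"dx":0,"dy":0,"dz":0.8,"wx":0,"wy":0,"wz":0,"gripper":0},{"dx":0,"dy":0,"dz":0.7,"wx":0,"wy":0,"wz":0,"gripper":0},{"dx":0,"dy":0,"dz":0.5,"wx":0,"wy":0,"wz":0,"gripper":0},{"dx":0,"dy":0,"dz":0.25,"wx":0,"wy":0,"wz":0,"gripper":0}]'
python3 -m inch '[{"dx":0,"dy":-0.3,"dz":0,"wx":0,"wy":0,"wz":0,"gripper":0},{"dx":0.1,"dy":-0.6,"dz":0,"wx":0,"wy":0,"wz":0,"gripper":0},{"dx":0.2,"dy":-0.8,"dz":0,"wx":0,"wy":0,"wz":0,"gripper":0},{"dx":0.2,"dy":-0.9,"dz":0,"wx":0,"wy":0,"wz":0,"gripper":0},{"dx":0.2,"dy":-0.9,"dz":0,"wx":0,"wy":0,"wz":0,"gripper":0},{"dx":0.2,"dy":-0.9,"dz":0,"wx":0,"wy":0,"wz":0,"gripper":0},{"dx":0.2,"dy":-0.9,"dz":0,"wx":0,"wy":0,"wz":0,"gripper":0},{"dx":0.2,"dy":-0.7,"dz":0,"wx":0,"wy":0,"wz":0,"gripper":0},{"dx":0.1,"dy":-0.5,"dz":0,"wx":0,"wy":0,"wz":0,"gripper":0},{"dx":0,"dy":-0.23,"dz":0,"wx":0,"wy":0,"wz":0,"gripper":0}]'
```

```text
time_s: 15.45
ee_pos: [567.4, 398.5, 490.5]
ee_rot: [-3.14, -0.005, 0.0]
wrist_force: [0.2, -0.2, -2.8]
width: 13.3
time_s: 16.28
ee_pos: [624.4, 125.9, 482.7]
ee_rot: [3.139, 0.005, -0.004]
wrist_force: [-0.1, -0.3, -3.6]
width: 13.4
```

```bash
python3 -m inch '[{"dx":0,"dy":0,"dz":0,"wx":0,"wy":0,"wz":0,"gripper":0},{"dx":0,"dy":0,"dz":-0.2,"wx":0,"wy":0,"wz":0,"gripper":0},{"dx":0,"dy":0,"dz":-0.5,"wx":0,"wy":0,"wz":0,"gripper":0},{"dx":0,"dy":0,"dz":-0.6,"wx":0,"wy":0,"wz":0,"gripper":0},{"dx":0,"dy":0,"dz":-0.6,"wx":0,"wy":0,"wz":0,"gripper":0},{"dx":0,"dy":0,"dz":-0.6,"wx":0,"wy":0,"wz":0,"gripper":0},{"dx":0,"dy":0,"dz":-0.5,"wx":0,"wy":0,"wz":0,"gripper":0},{"dx":0,"dy":0,"dz":-0.3,"wx":0,"wy":0,"wz":0,"gripper":0},{"dx":0,"dy":0,"dz":-0.2,"wx":0,"wy":0,"wz":0,"gripper":0},{"dx":0,"dy":0,"dz":0,"wx":0,"wy":0,"wz":0,"gripper":0}]'
python3 -m inch '[{"dx":0,"dy":0,"dz":-0.05,"wx":0,"wy":0,"wz":0,"gripper":0},{"dx":0,"dy":0,"dz":-0.05,"wx":0,"wy":0,"wz":0,"gripper":0},{"dx":0,"dy":0,"dz":0,"wx":0,"wy":0,"wz":0,"gripper":0},{"dx":0,"dy":0,"dz":0,"wx":0,"wy":0,"wz":0,"gripper":0},{"dx":0,"dy":0,"dz":0,"wx":0,"wy":0,"wz":0,"gripper":0},{"dx":0,"dy":0,"dz":0,"wx":0,"wy":0,"wz":0,"gripper":0},{"dx":0,"dy":0,"dz":0,"wx":0,"wy":0,"wz":0,"gripper":0},{"dx":0,"dy":0,"dz":0,"wx":0,"wy":0,"wz":0,"gripper":0},{"dx":0,"dy":0,"dz":0,"wx":0,"wy":0,"wz":0,"gripper":0},{"dx":0,"dy":0,"dz":0,"wx":0,"wy":0,"wz":0,"gripper":0}]'
```

```text
time_s: 17.12
ee_pos: [623.1, 131.1, 343.3]
ee_rot: [3.141, 0.004, 0.002]
wrist_force: [0.2, -0.4, -3.7]
width: 13.1
time_s: 17.95
ee_pos: [623.8, 130.0, 341.9]
ee_rot: [3.141, 0.0, 0.001]
wrist_force: [-0.8, -0.1, -3.5]
width: 13.1
```

Contact is expected at about 335.

```bash
python3 -m inch '[{"dx":0,"dy":0,"dz":-0.08,"wx":0,"wy":0,"wz":0,"gripper":0},{"dx":0,"dy":0,"dz":-0.05,"wx":0,"wy":0,"wz":0,"gripper":0},{"dx":0,"dy":0,"dz":-0.03,"wx":0,"wy":0,"wz":0,"gripper":0},{"dx":0,"dy":0,"dz":-0.02,"wx":0,"wy":0,"wz":0,"gripper":0},{"dx":0,"dy":0,"dz":-0.02,"wx":0,"wy":0,"wz":0,"gripper":0},{"dx":0,"dy":0,"dz":0,"wx":0,"wy":0,"wz":0,"gripper":0},{"dx":0,"dy":0,"dz":0,"wx":0,"wy":0,"wz":0,"gripper":0},{"dx":0,"dy":0,"dz":0,"wx":0,"wy":0,"wz":0,"gripper":0},{"dx":0,"dy":0,"dz":0,"wx":0,"wy":0,"wz":0,"gripper":0},{"dx":0,"dy":0,"dz":0,"wx":0,"wy":0,"wz":0,"gripper":0}]'
```

```text
time_s: 18.78
ee_pos: [623.5, 130.1, 335.2]
ee_rot: [-3.142, -0.001, 0.001]
wrist_force: [-4.3, -0.1, 6.0]
width: 13.4
```

```bash
python3 -m inch '[{"dx":0,"dy":0,"dz":0,"wx":0,"wy":0,"wz":0,"gripper":0.6},{"dx":0,"dy":0,"dz":0,"wx":0,"wy":0,"wz":0,"gripper":0.6},{"dx":0,"dy":0,"dz":0,"wx":0,"wy":0,"wz":0,"gripper":0.6},{"dx":0,"dy":0,"dz":0,"wx":0,"wy":0,"wz":0,"gripper":0.6},{"dx":0,"dy":0,"dz":0,"wx":0,"wy":0,"wz":0,"gripper":0.6},{"dx":0,"dy":0,"dz":0,"wx":0,"wy":0,"wz":0,"gripper":0.6},{"dx":0,"dy":0,"dz":0.2,"wx":0,"wy":0,"wz":0,"gripper":0.6},{"dx":0,"dy":0,"dz":0.5,"wx":0,"wy":0,"wz":0,"gripper":0.6},{"dx":0,"dy":0,"dz":0.7,"wx":0,"wy":0,"wz":0,"gripper":0.6},{"dx":0,"dy":0,"dz":0.7,"wx":0,"wy":0,"wz":0,"gripper":0.6}]'
python3 -m inch '[{"dx":0,"dy":0,"dz":0.6,"wx":0,"wy":0,"wz":0,"gripper":0.6},{"dx":-0.2,"dy":-0.4,"dz":0.3,"wx":0,"wy":0,"wz":0,"gripper":0.6},{"dx":-0.4,"dy":-0.8,"dz":0,"wx":0,"wy":0,"wz":0,"gripper":0.6},{"dx":-0.4,"dy":-0.9,"dz":0,"wx":0,"wy":0,"wz":0,"gripper":0.6},{"dx":-0.4,"dy":-0.9,"dz":0,"wx":0,"wy":0,"wz":0,"gripper":0.6},{"dx":-0.4,"dy":-0.9,"dz":0,"wx":0,"wy":0,"wz":0,"gripper":0.6},{"dx":-0.4,"dy":-0.9,"dz":0,"wx":0,"wy":0,"wz":0,"gripper":0.6},{"dx":-0.4,"dy":-0.9,"dz":0,"wx":0,"wy":0,"wz":0,"gripper":0.6},{"dx":-0.4,"dy":-0.9,"dz":0,"wx":0,"wy":0,"wz":0,"gripper":0.6},{"dx":-0.4,"dy":-0.9,"dz":0,"wx":0,"wy":0,"wz":0,"gripper":0.6}]'
python3 -m inch '[{"dx":-0.4,"dy":-0.9,"dz":0,"wx":0,"wy":0,"wz":0,"gripper":0.6},{"dx":-0.4,"dy":-0.9,"dz":0,"wx":0,"wy":0,"wz":0,"gripper":0.6},{"dx":-0.4,"dy":-0.9,"dz":0,"wx":0,"wy":0,"wz":0,"gripper":0.6},{"dx":-0.2,"dy":-0.9,"dz":0,"wx":0,"wy":0,"wz":0,"gripper":0.6},{"dx":0,"dy":-0.7,"dz":0,"wx":0,"wy":0,"wz":0,"gripper":0.6},{"dx":0,"dy":-0.4,"dz":0,"wx":0,"wy":0,"wz":0,"gripper":0.6},{"dx":0,"dy":0,"dz":0,"wx":0,"wy":0,"wz":0,"gripper":0.6},{"dx":0,"dy":0,"dz":0,"wx":0,"wy":0,"wz":0,"gripper":0.6},{"dx":0,"dy":0,"dz":0,"wx":0,"wy":0,"wz":0,"gripper":0.6},{"dx":0,"dy":0,"dz":0,"wx":0,"wy":0,"wz":0,"gripper":0.6}]'
python3 - <<'E'
from h import *
c=shot('wrist','w6'); print(c['xyz'])
a=shot('scene','s6')['image'][120:300,280:480,::-1]
im=np.hstack([c['image'][:,:,::-1][:,:560], np.zeros((480,1,3),np.uint8)])
b=cv2.resize(a,(240,216)); v=np.zeros((480,240,3),np.uint8); v[:216]=b
b2=shot('side','d6')['image'][110:360,130:380,::-1]; v[230:470]=cv2.resize(b2,(240,240))
cv2.imwrite('pics/m6.png',np.hstack([im,v])[:,:800])
E
```

```text
time_s: 19.62
ee_pos: [623.6, 130.0, 418.4]
ee_rot: [3.141, 0.002, 0.001]
wrist_force: [1.6, -0.6, 0.0]
width: 56.2
time_s: 20.45
ee_pos: [485.7, -171.9, 453.8]
ee_rot: [3.141, 0.0, 0.0]
wrist_force: [0.8, -0.1, -0.7]
width: 56.7
time_s: 21.28
ee_pos: [432.2, -356.5, 454.2]
ee_rot: [-3.141, -0.0, 0.003]
wrist_force: [0.5, 0.5, 0.8]
width: 56.5
[ 515.24933564 -356.76731724  433.9803266 ]
```

View pics/m6.png

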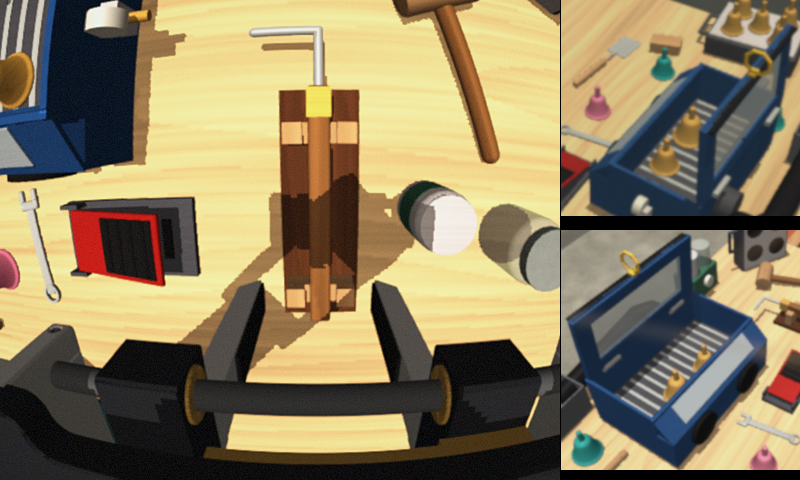

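Both bells stand upright in the chamber. The pole lies straight: bend (319,31), pin tip (252,33), shaft front (318,86), rear (319,320).

```bash
python3 - <<'E'
from h import *
c=load('w6'); o=lambda u,v,z:onz(c,u,v,z,True).round(1)
print('bend',o(319.5,31,56),'pin tip',o(251,33,56),'rod mid',o(318.5,60,56),'shaft front top',o(318,103,70),'shaft mid top',o(318,200,70),'rear top',o(319,290,70))
print('board',o(281,91,12),o(359,91,12),o(285,311,12),o(356,311,12))
print('plate',o(158,214,65),o(163,284,65),o(71,210,35),o(73,268,35),'base',o(200,198,12),o(198,274,12),'tread',o(131,250,60))
# eye from both fixed views, yellow mask
for n in ('s6','d6'):
    d=load(n); h=cv2.cvtColor(d['image'],cv2.COLOR_RGB2HSV); m=cv2.inRange(h,(20,150,90),(32,255,255))
    k,l,s,ce=cv2.connectedComponentsWithStats(m); print(n,[(s[i].tolist(),ce[i].round(1)) for i in range(1,k) if s[i,4]>40])
E
```

```text
bend [ 625.  -358.9   56. ] pin tip [ 625.1 -289.6   56. ] rod mid [ 593.7 -357.9   56. ] shaft front top [ 547.7 -357.5   70. ] shaft mid top [ 452.  -357.6   70. ] rear top [ 355.2 -358.8   70. ]
board [ 567.1 -316.3   12. ] [ 567.4 -403.3   12. ] [ 300.2 -316.    12. ] [ 300.2 -406.2   12. ]
plate [ 438.5 -184.9   65. ] [ 356.9 -180.4   65. ] [440.9 -40.9  35. ] [361.6 -27.5  35. ] base [ 445.9 -217.6   12. ] [ 349.4 -206.4   12. ] tread [ 395.9 -141.9   60. ]
s6 [([433, 161, 23, 24, 220], array([442.9, 172.6]))]
d6 [([192, 132, 20, 26, 162], array([202.8, 146. ]))]
```

```bash
python3 -m inch '[{"dx":0.3,"dy":-0.02,"dz":-0.3,"wx":0,"wy":0,"wz":0,"gripper":0.6},{"dx":0.35,"dy":-0.02,"dz":-0.6,"wx":0,"wy":0,"wz":0,"gripper":0.6},{"dx":0,"dy":0,"dz":-0.8,"wx":0,"wy":0,"wz":0,"gripper":0.6},{"dx":0,"dy":0,"dz":-0.9,"wx":0,"wy":0,"wz":0,"gripper":0.6},{"dx":0,"dy":0,"dz":-0.9,"wx":0,"wy":0,"wz":0,"gripper":0.6},{"dx":0,"dy":0,"dz":-0.8,"wx":0,"wy":0,"wz":0,"gripper":0.6},{"dx":0,"dy":0,"dz":-0.6,"wx":0,"wy":0,"wz":0,"gripper":0.6},{"dx":0,"dy":0,"dz":-0.35,"wx":0,"wy":0,"wz":0,"gripper":0.6},{"dx":0,"dy":0,"dz":-0.2,"wx":0,"wy":0,"wz":0,"gripper":0.6},{"dx":0,"dy":0,"dz":0,"wx":0,"wy":0,"wz":0,"gripper":0.6}]'
python3 -m inch '[{"dx":0,"dy":0,"dz":0,"wx":0,"wy":0,"wz":0,"gripper":0},{"dx":0,"dy":0,"dz":0,"wx":0,"wy":0,"wz":0,"gripper":0},{"dx":0,"dy":0,"dz":0,"wx":0,"wy":0,"wz":0,"gripper":0},{"dx":0,"dy":0,"dz":0,"wx":0,"wy":0,"wz":0,"gripper":0},{"dx":0,"dy":0,"dz":0,"wx":0,"wy":0,"wz":0,"gripper":0},{"dx":0,"dy":0,"dz":0,"wx":0,"wy":0,"wz":0,"gripper":0},{"dx":0,"dy":0,"dz":0,"wx":0,"wy":0,"wz":0,"gripper":0},{"dx":0,"dy":0,"dz":0,"wx":0,"wy":0,"wz":0,"gripper":0},{"dx":0,"dy":0,"dz":0,"wx":0,"wy":0,"wz":0,"gripper":0},{"dx":0,"dy":0,"dz":0,"wx":0,"wy":0,"wz":0,"gripper":0}]' 60
```

```text
time_s: 22.27
ee_pos: [457.7, -358.5, 232.7]
ee_rot: [-3.138, 0.004, 0.002]
wrist_force: [-1.1, 0.8, -1.0]
width: 56.5
time_s: 23.1
ee_pos: [458.0, -359.4, 236.9]
ee_rot: [3.141, -0.001, 0.001]
wrist_force: [-0.5, 2.6, 5.1]
width: 21.7
```

```bash
python3 -m inch '[{"dx":0,"dy":0,"dz":0.1,"wx":0,"wy":0,"wz":0,"gripper":0},{"dx":0,"dy":0,"dz":0.3,"wx":0,"wy":0,"wz":0,"gripper":0},{"dx":0,"dy":0,"dz":0.5,"wx":0,"wy":0,"wz":0,"gripper":0},{"dx":0,"dy":0,"dz":0.7,"wx":0,"wy":0,"wz":0,"gripper":0},{"dx":0,"dy":0,"dz":0.7,"wx":0,"wy":0,"wz":0,"gripper":0},{"dx":0,"dy":0,"dz":0.7,"wx":0,"wy":0,"wz":0,"gripper":0},{"dx":0,"dy":0,"dz":0.7,"wx":0,"wy":0,"wz":0,"gripper":0},{"dx":0,"dy":0,"dz":0.7,"wx":0,"wy":0,"wz":0,"gripper":0},{"dx":0,"dy":0,"dz":0.7,"wx":0,"wy":0,"wz":0,"gripper":0},{"dx":0,"dy":0,"dz":0.7,"wx":0,"wy":0,"wz":0,"gripper":0}]'
python3 -m inch '[{"dx":0,"dy":0,"dz":0.7,"wx":0,"wy":0,"wz":0,"gripper":0},{"dx":0,"dy":0,"dz":0.7,"wx":0,"wy":0,"wz":0,"gripper":0},{"dx":0,"dy":0,"dz":0.7,"wx":0,"wy":0,"wz":0,"gripper":0},{"dx":0,"dy":0,"dz":0.6,"wx":0,"wy":0,"wz":0,"gripper":0},{"dx":0,"dy":0,"dz":0.4,"wx":0,"wy":0,"wz":0,"gripper":0},{"dx":0,"dy":0.1,"dz":0.3,"wx":0,"wy":0,"wz":0,"gripper":0},{"dx":0.1,"dy":0.3,"dz":0,"wx":0,"wy":0,"wz":0,"gripper":0},{"dx":0.2,"dy":0.5,"dz":0,"wx":0,"wy":0,"wz":0,"gripper":0},{"dx":0.3,"dy":0.6,"dz":0,"wx":0,"wy":0,"wz":0,"gripper":0},{"dx":0.3,"dy":0.6,"dz":0,"wx":0,"wy":0,"wz":0,"gripper":0}]'
python3 -m inch '[{"dx":0.3,"dy":0.6,"dz":0,"wx":0,"wy":0,"wz":0,"gripper":0},{"dx":0.3,"dy":0.6,"dz":0,"wx":0,"wy":0,"wz":0,"gripper":0},{"dx":0.3,"dy":0.6,"dz":0,"wx":0,"wy":0,"wz":0,"gripper":0},{"dx":0.3,"dy":0.6,"dz":0,"wx":0,"wy":0,"wz":0,"gripper":0},{"dx":0.3,"dy":0.6,"dz":0,"wx":0,"wy":0,"wz":0,"gripper":0},{"dx":0.3,"dy":0.6,"dz":0,"wx":0,"wy":0,"wz":0,"gripper":0},{"dx":0.3,"dy":0.6,"dz":0,"wx":0,"wy":0,"wz":0,"gripper":0},{"dx":0.3,"dy":0.6,"dz":0,"wx":0,"wy":0,"wz":0,"gripper":0},{"dx":0.2,"dy":0.5,"dz":0,"wx":0,"wy":0,"wz":0,"gripper":0},{"dx":0.05,"dy":0.2,"dz":0,"wx":0,"wy":0,"wz":0,"gripper":0}]'
python3 - <<'E'
from h import *
s=manip.read_state(); print(s['ee_pos'],s['ee_rot'],s['q'])
a=shot('scene','s7')['image'][60:260,300:560,::-1]; b=shot('side','d7')['image'][60:260,100:360,::-1]; shot('wrist','w7')
print(manip.read_state()['ee_pos'])
cv2.imwrite('pics/m7.png',np.vstack([cv2.resize(a,None,fx=1.5,fy=1.5),cv2.resize(b,None,fx=1.5,fy=1.5)]) )
cv2.imwrite('pics/m7.png',np.hstack([cv2.resize(x,(400,308),interpolation=cv2.INTER_CUBIC) for x in (a,b)]))
E
```

```text
time_s: 23.93
ee_pos: [457.4, -359.6, 469.3]
ee_rot: [3.141, 0.001, 0.0]
wrist_force: [1.2, -0.8, -1.5]
width: 21.6
time_s: 24.77
ee_pos: [494.1, -274.6, 602.7]
ee_rot: [-3.141, 0.002, -0.001]
wrist_force: [0.8, -0.0, -1.8]
width: 21.6
time_s: 25.6
ee_pos: [600.9, -52.4, 602.0]
ee_rot: [-3.14, 0.003, 0.005]
wrist_force: [-0.6, -0.2, -1.5]
width: 21.6
[600.88553863 -52.40039155 602.02745798] [-3.14014361e+00  2.85294152e-03  4.82442824e-03] [-1.81187731e-01  2.69667233e-01  7.66338474e-01  1.04380027e-03
  2.10865842e+00  1.38531960e+00]
[599.73466734 -55.13152903 603.23178766]
```

View pics/m7.png

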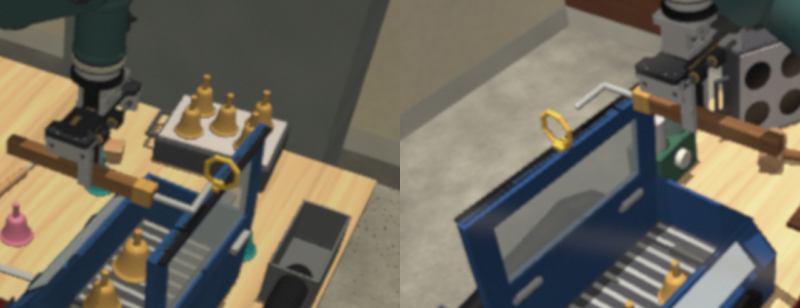

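In the scene half the ring is at (222,173). In the side half the ring is at (556,128), the pin tip at (578,106) and the bend at (604,86). Now to measure ring against pin numerically.

```bash
python3 - <<'E'
from h import *
rs=[]
for n in ('s7','d7'):
    d=load(n); h=cv2.cvtColor(cv2.resize(d['image'],None,fx=4,fy=4,interpolation=cv2.INTER_CUBIC),cv2.COLOR_RGB2HSV); m=cv2.inRange(h,(20,130,80),(33,255,255))
    x0,y0,x1,y1={'s7':(425,150,465,195),'d7':(185,125,220,165)}[n]; w=m*0; w[y0*4:y1*4,x0*4:x1*4]=m[y0*4:y1*4,x0*4:x1*4]
    cs,hi=cv2.findContours(w,cv2.RETR_CCOMP,cv2.CHAIN_APPROX_NONE)
    best=max((k for k in range(len(cs)) if hi[0][k][3]>=0 ),key=lambda k:cv2.contourArea(cs[k]),default=None)
    if best is None: print(n,'no hole');continue
    e=cv2.fitEllipse(cs[best]); ctr=np.array(e[0])/4-.375; print(n,'hole',ctr,np.array(e[1])/4); rs.append(ray(d,*ctr))
    # pin tip predicted
    for nm,p in (('tip',(767,13.5,421.5)),('bend',(767,-55.5,421.5))): print(nm,np.round(proj(d,p),1))
if len(rs)==2:
    P=tri(*rs); print('eye',P.round(1)); print([np.round(proj(load(n),P),1) for n in ('s7','d7')])
c=load('w7');print('wrist',c['xyz'],proj(c,P,True),proj(c,(767,13.5,421.5),True))
cv2.imwrite('pics/w7c.png',c['image'][:400,:,::-1])
E
```

```text
s7 hole [444.00375366 171.45230103] [12.83639526 18.10890961]
tip [434.6 180.3]
bend [422.8 197.1]
d7 hole [200.71627808 142.52226257] [ 9.62711239 19.33102608]
tip [214.6 127.9]
bend [233.  113.4]
eye [769.5  64.9 412.9]
[array([443.2, 171.7]), array([199.9, 142.3])]
wrist [683.15439502 -54.18884159 582.3332439 ] (np.float64(90.13418158141215), np.float64(-7.981947434354083)) (np.float64(171.24016625889195), np.float64(-30.444628383556932))
```

View pics/w7c.png

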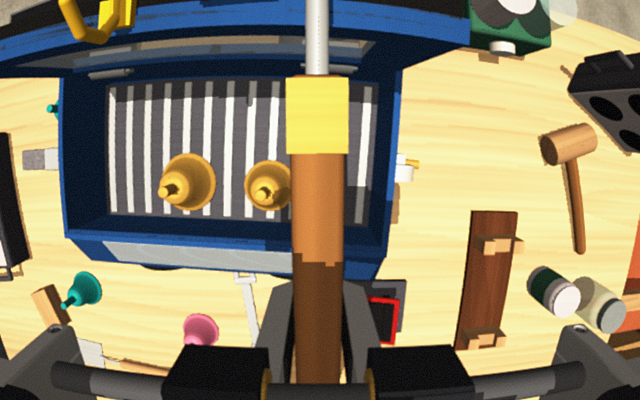

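The wrist view shows the pole in line with the tool and the ring at the top left. The hook must go about 10 mm down, 2 mm forward and then +y through the ring.

```bash
python3 -m inch '[{"dx":0.05,"dy":0,"dz":-0.25,"wx":0,"wy":0,"wz":0,"gripper":0},{"dx":0,"dy":0.2,"dz":0,"wx":0,"wy":0,"wz":0,"gripper":0},{"dx":0,"dy":0.3,"dz":0,"wx":0,"wy":0,"wz":0,"gripper":0},{"dx":0,"dy":0.3,"dz":0,"wx":0,"wy":0,"wz":0,"gripper":0},{"dx":0,"dy":0.2,"dz":0,"wx":0,"wy":0,"wz":0,"gripper":0},{"dx":0,"dy":0,"dz":0,"wx":0,"wy":0,"wz":0,"gripper":0},{"dx":0,"dy":0,"dz":0,"wx":0,"wy":0,"wz":0,"gripper":0},{"dx":0,"dy":0,"dz":0,"wx":0,"wy":0,"wz":0,"gripper":0},{"dx":0,"dy":0,"dz":0,"wx":0,"wy":0,"wz":0,"gripper":0},{"dx":0,"dy":0,"dz":0,"wx":0,"wy":0,"wz":0,"gripper":0}]'
python3 - <<'E'
from h import *
a=shot('scene','s8')['image'][145:205,400:480,::-1]; b=shot('side','d8')['image'][105:165,180:260,::-1]
cv2.imwrite('pics/m8.png',np.hstack([cv2.resize(x,(400,300),interpolation=cv2.INTER_CUBIC) for x in (a,b)]))
p=manip.read_state()['ee_pos']; print(p); t=p+[167,69,-181]
for n in('s8','d8'): print(n,np.round(proj(load(n),t),1))
E
```

```text
time_s: 26.58
ee_pos: [601.8, -15.9, 593.9]
ee_rot: [3.141, 0.0, 0.0]
wrist_force: [0.6, -1.0, -2.4]
width: 21.7
[601.83809492 -15.92186878 593.82583619]
s8 [441.1 174.3]
d8 [203.5 139.7]
```

View pics/m8.png

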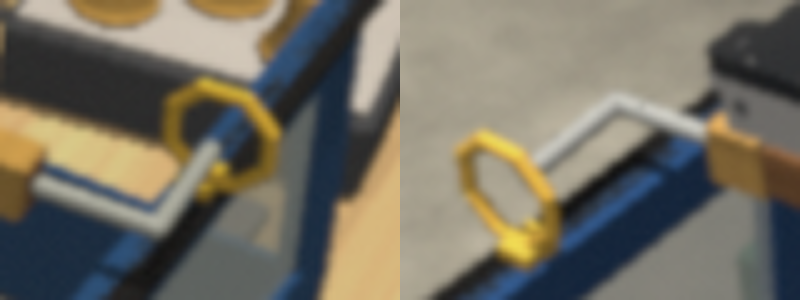

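Both views show the pin axis aimed at the ring's centre: scene tip (213,145) against centre (221,135), side tip (540,165) heading for (510,190). I'll insert it.

```bash
python3 -m inch '[{"dx":0,"dy":0.15,"dz":0,"wx":0,"wy":0,"wz":0,"gripper":0},{"dx":0,"dy":0.2,"dz":0,"wx":0,"wy":0,"wz":0,"gripper":0},{"dx":0,"dy":0.2,"dz":0,"wx":0,"wy":0,"wz":0,"gripper":0},{"dx":0,"dy":0.2,"dz":0,"wx":0,"wy":0,"wz":0,"gripper":0},{"dx":0,"dy":0.2,"dz":0,"wx":0,"wy":0,"wz":0,"gripper":0},{"dx":0,"dy":0.15,"dz":0,"wx":0,"wy":0,"wz":0,"gripper":0},{"dx":0,"dy":0.05,"dz":0,"wx":0,"wy":0,"wz":0,"gripper":0},{"dx":0,"dy":0,"dz":0,"wx":0,"wy":0,"wz":0,"gripper":0},{"dx":0,"dy":0,"dz":0,"wx":0,"wy":0,"wz":0,"gripper":0},{"dx":0,"dy":0,"dz":0,"wx":0,"wy":0,"wz":0,"gripper":0}]'
python3 - <<'E'
from h import *
s=manip.read_state();p=s['ee_pos']; print(p)
# path: eye centre on arc about hinge; table of TCP shifts in units
cab=np.array([630,71.]);yaw=-0.0535; ex=np.array([np.cos(yaw),np.sin(yaw)])
h=np.array([*(cab+135*ex),180.]); print('hinge',h)
phi0=None
for th in [1.45,1.35,1.25,1.15,1.05,.95,.85,.75,.65,.55,.45,.35,.25,.15,.05,0]:
    X=-230*np.cos(th)+22*np.sin(th);Z=230*np.sin(th)+22*np.cos(th)
    P=np.array([*(h[:2]+X*ex),180+Z])
    if phi0 is None: last=P
    phi0=1; d=P-last; last=P; print(th,P.round(),(d/40).round(2))
E
```

```text
time_s: 27.52
ee_pos: [601.8, 30.2, 593.9]
ee_rot: [3.141, 0.0, 0.0]
wrist_force: [-0.2, 0.0, -2.9]
width: 21.6
[601.82423702  30.22753713 593.86046021]
hinge [764.8068442   63.78094494 180.        ]
1.45 [759.  64. 411.] [0. 0. 0.]
1.35 [736.  65. 409.] [-0.57  0.03 -0.04]
1.25 [713.  67. 405.] [-0.57  0.03 -0.1 ]
1.15 [691.  68. 399.] [-0.55  0.03 -0.16]
1.05 [670.  69. 390.] [-0.54  0.03 -0.21]
0.95 [649.  70. 380.] [-0.51  0.03 -0.26]
0.85 [630.  71. 367.] [-0.48  0.03 -0.31]
0.75 [612.  72. 353.] [-0.45  0.02 -0.36]
0.65 [595.  73. 337.] [-0.41  0.02 -0.4 ]
0.55 [580.  74. 319.] [-0.37  0.02 -0.44]
0.45 [568.  74. 300.] [-0.32  0.02 -0.48]
0.35 [557.  75. 280.] [-0.27  0.01 -0.51]
0.25 [548.  75. 258.] [-0.22  0.01 -0.53]
0.15 [541.  76. 236.] [-0.17  0.01 -0.55]
0.05 [537.  76. 213.] [-0.11  0.01 -0.57]
0 [535.  76. 202.] [-0.03  0.   -0.29]
```

```bash
cat > ring.py <<'E'
from h import *
import sys
s=manip.read_state(); rs=[]
for n in ('scene','side'):
    d=shot(n,'r_'+n); h=cv2.cvtColor(cv2.resize(d['image'],None,fx=4,fy=4,interpolation=cv2.INTER_CUBIC),cv2.COLOR_RGB2HSV); m=cv2.inRange(h,(22,150,80),(33,255,255))
    hook=s['ee_pos']+[167,35,-181]; u,v=proj(d,hook); w=m*0; r=24; a,b=int(max(v-r,0))*4,int(max(u-r,0))*4; w[a:a+r*8,b:b+r*8]=m[a:a+r*8,b:b+r*8]
    ys,xs=np.where(w>0); print(n,'hook px',round(u,1),round(v,1),'yellow',len(xs),(np.round([(xs.min()+xs.max())/8,(ys.min()+ys.max())/8],1) if len(xs) else None))
    if len(xs): rs.append(ray(d,(xs.min()+xs.max())/8,(ys.min()+ys.max())/8))
print('hook',hook.round(),'F',s['wrist_force'].round(1))
if len(rs)==2:
    P=tri(*rs); a=np.arctan2(P[2]-180,764.8-P[0])-.095; print('ring~',P.round(),'theta~',a.round(3))
E
python3 -m inch '[{"dx":-0.1,"dy":0.01,"dz":0,"wx":0,"wy":0,"wz":0,"gripper":0},{"dx":-0.15,"dy":0.01,"dz":0,"wx":0,"wy":0,"wz":0,"gripper":0},{"dx":-0.2,"dy":0.01,"dz":-0.01,"wx":0,"wy":0,"wz":0,"gripper":0},{"dx":-0.2,"dy":0.01,"dz":-0.01,"wx":0,"wy":0,"wz":0,"gripper":0},{"dx":-0.2,"dy":0.01,"dz":-0.02,"wx":0,"wy":0,"wz":0,"gripper":0},{"dx":-0.22,"dy":0.01,"dz":-0.03,"wx":0,"wy":0,"wz":0,"gripper":0},{"dx":-0.22,"dy":0.01,"dz":-0.04,"wx":0,"wy":0,"wz":0,"gripper":0},{"dx":-0.22,"dy":0.01,"dz":-0.05,"wx":0,"wy":0,"wz":0,"gripper":0},{"dx":-0.22,"dy":0.01,"dz":-0.06,"wx":0,"wy":0,"wz":0,"gripper":0},{"dx":-0.22,"dy":0.01,"dz":-0.07,"wx":0,"wy":0,"wz":0,"gripper":0}]'
python3 ring.py
```

```text
time_s: 28.35
ee_pos: [522.4, 34.5, 582.6]
ee_rot: [3.141, -0.001, 0.001]
wrist_force: [0.9, 0.6, -2.1]
width: 21.0
scene hook px 412.4 163.6 yellow 859 [419.6 166.1]
side hook px 227.5 158.6 yellow 651 [222.6 157.6]
hook [689.  70. 402.] F [ 0.9  0.6 -2.1]
ring~ [706.  71. 399.] theta~ 1.213
```

The ring follows the pin. Continuing.

```bash
python3 -m inch '[{"dx":-0.17,"dy":0.01,"dz":-0.06,"wx":0,"wy":0,"wz":0,"gripper":0},{"dx":-0.17,"dy":0.01,"dz":-0.06,"wx":0,"wy":0,"wz":0,"gripper":0},{"dx":-0.16,"dy":0.01,"dz":-0.07,"wx":0,"wy":0,"wz":0,"gripper":0},{"dx":-0.15,"dy":0,"dz":-0.08,"wx":0,"wy":0,"wz":0,"gripper":0},{"dx":-0.15,"dy":0.01,"dz":-0.09,"wx":0,"wy":0,"wz":0,"gripper":0},{"dx":-0.14,"dy":0,"dz":-0.09,"wx":0,"wy":0,"wz":0,"gripper":0},{"dx":-0.14,"dy":0.01,"dz":-0.1,"wx":0,"wy":0,"wz":0,"gripper":0},{"dx":-0.14,"dy":0,"dz":-0.1,"wx":0,"wy":0,"wz":0,"gripper":0},{"dx":-0.14,"dy":0.01,"dz":-0.11,"wx":0,"wy":0,"wz":0,"gripper":0},{"dx":-0.13,"dy":0.01,"dz":-0.11,"wx":0,"wy":0,"wz":0,"gripper":0}]'
python3 ring.py
python3 -m inch '[{"dx":-0.12,"dy":0.01,"dz":-0.1,"wx":0,"wy":0,"wz":0,"gripper":0},{"dx":-0.12,"dy":0.01,"dz":-0.1,"wx":0,"wy":0,"wz":0,"gripper":0},{"dx":-0.12,"dy":0,"dz":-0.11,"wx":0,"wy":0,"wz":0,"gripper":0},{"dx":-0.11,"dy":0.01,"dz":-0.11,"wx":0,"wy":0,"wz":0,"gripper":0},{"dx":-0.11,"dy":0,"dz":-0.11,"wx":0,"wy":0,"wz":0,"gripper":0},{"dx":-0.11,"dy":0.01,"dz":-0.12,"wx":0,"wy":0,"wz":0,"gripper":0},{"dx":-0.1,"dy":0,"dz":-0.12,"wx":0,"wy":0,"wz":0,"gripper":0},{"dx":-0.1,"dy":0.01,"dz":-0.12,"wx":0,"wy":0,"wz":0,"gripper":0},{"dx":-0.1,"dy":0,"dz":-0.13,"wx":0,"wy":0,"wz":0,"gripper":0},{"dx":-0.1,"dy":0,"dz":-0.13,"wx":0,"wy":0,"wz":0,"gripper":0}]'
python3 ring.py
```

```text
time_s: 29.28
ee_pos: [463.6, 37.2, 547.1]
ee_rot: [3.141, 0.0, 0.001]
wrist_force: [-0.2, -0.6, -0.9]
width: 21.5
scene hook px 389.6 166.9 yellow 691 [396.8 166.9]
side hook px 250.1 180.4 yellow 577 [247.  173.9]
hook [631.  72. 366.] F [-0.2 -0.6 -0.9]
ring~ [647.  67. 375.] theta~ 0.932
time_s: 30.22
ee_pos: [420.2, 39.3, 501.0]
ee_rot: [-3.141, 0.0, 0.001]
wrist_force: [0.8, 1.0, -2.2]
width: 21.7
scene hook px 373.2 175.1 yellow 1119 [378.8 173.6]
side hook px 267.4 203.0 yellow 580 [266.1 196.5]
hook [587.  74. 320.] F [ 0.8  1.  -2.2]
ring~ [599.  70. 332.] theta~ 0.645
```

```bash
python3 -m inch '[{"dx":-0.12,"dy":0.01,"dz":-0.14,"wx":0,"wy":0,"wz":0,"gripper":0},{"dx":-0.12,"dy":0,"dz":-0.14,"wx":0,"wy":0,"wz":0,"gripper":0},{"dx":-0.11,"dy":0.01,"dz":-0.15,"wx":0,"wy":0,"wz":0,"gripper":0},{"dx":-0.11,"dy":0,"dz":-0.15,"wx":0,"wy":0,"wz":0,"gripper":0},{"dx":-0.1,"dy":0.01,"dz":-0.16,"wx":0,"wy":0,"wz":0,"gripper":0},{"dx":-0.1,"dy":0,"dz":-0.16,"wx":0,"wy":0,"wz":0,"gripper":0},{"dx":-0.09,"dy":0,"dz":-0.16,"wx":0,"wy":0,"wz":0,"gripper":0},{"dx":-0.09,"dy":0,"dz":-0.16,"wx":0,"wy":0,"wz":0,"gripper":0},{"dx":-0.08,"dy":0,"dz":-0.16,"wx":0,"wy":0,"wz":0,"gripper":0},{"dx":-0.08,"dy":0,"dz":-0.16,"wx":0,"wy":0,"wz":0,"gripper":0}]'
python3 ring.py
python3 -m inch '[{"dx":-0.04,"dy":0,"dz":-0.12,"wx":0,"wy":0,"wz":0,"gripper":0},{"dx":-0.04,"dy":0,"dz":-0.12,"wx":0,"wy":0,"wz":0,"gripper":0},{"dx":-0.03,"dy":0,"dz":-0.12,"wx":0,"wy":0,"wz":0,"gripper":0},{"dx":-0.03,"dy":0,"dz":-0.12,"wx":0,"wy":0,"wz":0,"gripper":0},{"dx":-0.03,"dy":0,"dz":-0.1,"wx":0,"wy":0,"wz":0,"gripper":0},{"dx":-0.03,"dy":0,"dz":-0.1,"wx":0,"wy":0,"wz":0,"gripper":0},{"dx":-0.02,"dy":0,"dz":-0.1,"wx":0,"wy":0,"wz":0,"gripper":0},{"dx":-0.02,"dy":0,"dz":-0.1,"wx":0,"wy":0,"wz":0,"gripper":0},{"dx":-0.02,"dy":0,"dz":-0.08,"wx":0,"wy":0,"wz":0,"gripper":0},{"dx":0,"dy":0,"dz":-0.06,"wx":0,"wy":0,"wz":0,"gripper":0}]'
python3 ring.py
```

```text
time_s: 31.15
ee_pos: [380.2, 40.5, 439.3]
ee_rot: [3.142, -0.0, 0.001]
wrist_force: [0.2, -0.3, -1.0]
width: 21.8
scene hook px 358.4 188.0 yellow 1447 [365.5 185.9]
side hook px 283.4 228.7 yellow 605 [281.5 222.2]
hook [547.  75. 258.] F [ 0.2 -0.3 -1. ]
ring~ [561.  74. 272.] theta~ 0.329
time_s: 32.08
ee_pos: [370.0, 40.4, 398.6]
ee_rot: [3.141, 0.001, 0.001]
wrist_force: [-0.2, -0.0, -0.9]
width: 21.7
scene hook px 354.3 198.0 yellow 927 [363.2 194.4]
side hook px 288.0 242.1 yellow 341 [281.1 237.8]
hook [537.  75. 218.] F [-0.2 -0.  -0.9]
ring~ [555.  84. 232.] theta~ 0.147
```

```bash
python3 -m inch '[{"dx":0,"dy":0,"dz":-0.06,"wx":0,"wy":0,"wz":0,"gripper":0},{"dx":0,"dy":0,"dz":-0.06,"wx":0,"wy":0,"wz":0,"gripper":0},{"dx":0,"dy":0,"dz":-0.06,"wx":0,"wy":0,"wz":0,"gripper":0},{"dx":0,"dy":0,"dz":-0.06,"wx":0,"wy":0,"wz":0,"gripper":0},{"dx":0,"dy":0,"dz":-0.06,"wx":0,"wy":0,"wz":0,"gripper":0},{"dx":0,"dy":0,"dz":-0.05,"wx":0,"wy":0,"wz":0,"gripper":0},{"dx":0,"dy":0,"dz":-0.05,"wx":0,"wy":0,"wz":0,"gripper":0},{"dx":0,"dy":0,"dz":-0.05,"wx":0,"wy":0,"wz":0,"gripper":0},{"dx":0,"dy":0,"dz":-0.05,"wx":0,"wy":0,"wz":0,"gripper":0},{"dx":0,"dy":0,"dz":-0.04,"wx":0,"wy":0,"wz":0,"gripper":0}]'
python3 ring.py
python3 -m inch '[{"dx":0,"dy":0,"dz":-0.03,"wx":0,"wy":0,"wz":0,"gripper":0},{"dx":0,"dy":0,"dz":-0.03,"wx":0,"wy":0,"wz":0,"gripper":0},{"dx":0,"dy":0,"dz":-0.03,"wx":0,"wy":0,"wz":0,"gripper":0},{"dx":0,"dy":0,"dz":-0.03,"wx":0,"wy":0,"wz":0,"gripper":0},{"dx":0,"dy":0,"dz":-0.03,"wx":0,"wy":0,"wz":0,"gripper":0},{"dx":0,"dy":0,"dz":-0.03,"wx":0,"wy":0,"wz":0,"gripper":0},{"dx":0,"dy":0,"dz":-0.03,"wx":0,"wy":0,"wz":0,"gripper":0},{"dx":0,"dy":0,"dz":0,"wx":0,"wy":0,"wz":0,"gripper":0},{"dx":0,"dy":0,"dz":0,"wx":0,"wy":0,"wz":0,"gripper":0},{"dx":0,"dy":0,"dz":0,"wx":0,"wy":0,"wz":0,"gripper":0}]'
python3 ring.py
```

```text
time_s: 33.02
ee_pos: [370.2, 40.4, 377.2]
ee_rot: [3.142, 0.0, 0.001]
wrist_force: [-0.5, -0.3, -1.2]
width: 21.5
scene hook px 353.9 203.8 yellow 795 [360.  199.1]
side hook px 288.4 248.0 yellow 841 [282.2 243.8]
hook [537.  75. 196.] F [-0.5 -0.3 -1.2]
ring~ [550.  84. 213.] theta~ 0.057
time_s: 33.95
ee_pos: [370.2, 40.4, 369.0]
ee_rot: [3.142, 0.0, 0.001]
wrist_force: [-1.0, 0.6, -1.9]
width: 21.4
scene hook px 353.8 206.1 yellow 797 [358.8 201. ]
side hook px 288.6 250.3 yellow 923 [283.  245.9]
hook [537.  75. 188.] F [-1.   0.6 -1.9]
ring~ [547.  83. 206.] theta~ 0.022
```

```bash
python3 -m inch '[{"dx":0,"dy":0,"dz":-0.03,"wx":0,"wy":0,"wz":0,"gripper":0},{"dx":0,"dy":0,"dz":-0.03,"wx":0,"wy":0,"wz":0,"gripper":0},{"dx":0,"dy":0,"dz":-0.03,"wx":0,"wy":0,"wz":0,"gripper":0},{"dx":0,"dy":0,"dz":-0.03,"wx":0,"wy":0,"wz":0,"gripper":0},{"dx":0,"dy":0,"dz":0,"wx":0,"wy":0,"wz":0,"gripper":0},{"dx":0,"dy":0,"dz":0,"wx":0,"wy":0,"wz":0,"gripper":0},{"dx":0,"dy":0,"dz":0,"wx":0,"wy":0,"wz":0,"gripper":0},{"dx":0,"dy":0,"dz":0,"wx":0,"wy":0,"wz":0,"gripper":0},{"dx":0,"dy":0,"dz":0,"wx":0,"wy":0,"wz":0,"gripper":0},{"dx":0,"dy":0,"dz":0,"wx":0,"wy":0,"wz":0,"gripper":0}]'
python3 ring.py
```

```text
time_s: 34.88
ee_pos: [370.2, 40.5, 364.4]
ee_rot: [3.141, -0.0, 0.001]
wrist_force: [-0.8, -0.0, -0.5]
width: 22.0
scene hook px 353.7 207.3 yellow 817 [360.4 201.9]
side hook px 288.7 251.5 yellow 979 [283. 247.]
hook [537.  75. 183.] F [-0.8 -0.  -0.5]
ring~ [549.  85. 202.] theta~ 0.007
```

```bash
python3 -m inch '[{"dx":0,"dy":0,"dz":-0.03,"wx":0,"wy":0,"wz":0,"gripper":0},{"dx":0,"dy":0,"dz":-0.03,"wx":0,"wy":0,"wz":0,"gripper":0},{"dx":0,"dy":0,"dz":-0.03,"wx":0,"wy":0,"wz":0,"gripper":0},{"dx":0,"dy":0,"dz":-0.03,"wx":0,"wy":0,"wz":0,"gripper":0},{"dx":0,"dy":0,"dz":0,"wx":0,"wy":0,"wz":0,"gripper":0},{"dx":0,"dy":0,"dz":0,"wx":0,"wy":0,"wz":0,"gripper":0},{"dx":0,"dy":0,"dz":0,"wx":0,"wy":0,"wz":0,"gripper":0},{"dx":0,"dy":0,"dz":0,"wx":0,"wy":0,"wz":0,"gripper":0},{"dx":0,"dy":0,"dz":0,"wx":0,"wy":0,"wz":0,"gripper":0},{"dx":0,"dy":0,"dz":0,"wx":0,"wy":0,"wz":0,"gripper":0}]'
python3 ring.py
python3 - <<'E'
from h import *
print(manip.read_state()['moment'])
E
```

```text
time_s: 35.82
ee_pos: [370.3, 40.4, 359.7]
ee_rot: [3.142, -0.001, 0.001]
wrist_force: [-0.9, -0.6, 2.3]
width: 21.6
scene hook px 353.6 208.5 yellow 844 [360.1 202.8]
side hook px 288.7 252.8 yellow 1010 [283.4 248. ]
hook [537.  75. 179.] F [-0.9 -0.6  2.3]
ring~ [549.  84. 199.] theta~ -0.009
[ 0.08735273 -0.38163022  0.01301165]
```

```bash
python3 -m inch '[{"dx":0,"dy":0,"dz":-0.03,"wx":0,"wy":0,"wz":0,"gripper":0},{"dx":0,"dy":0,"dz":-0.03,"wx":0,"wy":0,"wz":0,"gripper":0},{"dx":0,"dy":0,"dz":-0.03,"wx":0,"wy":0,"wz":0,"gripper":0},{"dx":0,"dy":0,"dz":-0.03,"wx":0,"wy":0,"wz":0,"gripper":0},{"dx":0,"dy":0,"dz":0,"wx":0,"wy":0,"wz":0,"gripper":0},{"dx":0,"dy":0,"dz":0,"wx":0,"wy":0,"wz":0,"gripper":0},{"dx":0,"dy":0,"dz":0,"wx":0,"wy":0,"wz":0,"gripper":0},{"dx":0,"dy":0,"dz":0,"wx":0,"wy":0,"wz":0,"gripper":0},{"dx":0,"dy":0,"dz":0,"wx":0,"wy":0,"wz":0,"gripper":0},{"dx":0,"dy":0,"dz":0,"wx":0,"wy":0,"wz":0,"gripper":0}]'
python3 ring.py
python3 - <<'E'
from h import *
a=load('r_scene')['image'][120:300,280:460,::-1]; b=load('r_side')['image'][160:310,190:370,::-1]
cv2.imwrite('pics/m9.png',np.hstack([cv2.resize(a,(400,400),interpolation=cv2.INTER_CUBIC),cv2.resize(b,(400,400),interpolation=cv2.INTER_CUBIC)]))
# predicted shut eye, hatch free corners
ex=np.array([np.cos(-.0535),np.sin(-.0535)]);ey=np.array([-ex[1],ex[0]]);h=np.array([764.8,63.8])
for n in('r_scene','r_side'):
    print(n,[np.round(proj(load(n),[*(h+ex*x+ey*y),z]),1) for x,y,z in [(-230,0,202),(-200,-205,180),(-200,205,180),(-200,-205,197),(-200,205,197)]])
E
```

```text
time_s: 36.75
ee_pos: [370.2, 40.5, 354.7]
ee_rot: [-3.142, 0.0, 0.001]
wrist_force: [-1.9, 0.9, 2.8]
width: 21.8
scene hook px 353.5 209.8 yellow 853 [359.9 203.5]
side hook px 288.9 254.1 yellow 936 [283.5 248.6]
hook [537.  75. 174.] F [-1.9  0.9  2.8]
ring~ [549.  84. 196.] theta~ -0.021
r_scene [array([353.5, 201.9]), array([322. , 256.3]), array([396.7, 173.8]), array([322.1, 251.8]), array([397.4, 169.3])]
r_side [array([288.9, 246.9]), array([325.3, 200.3]), array([223.7, 305.6]), array([325.3, 195.6]), array([222.6, 301.2])]
```

View pics/m9.png

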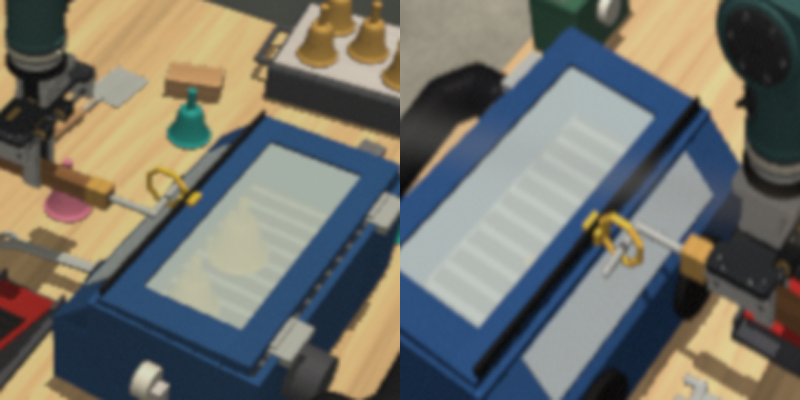

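The hatch looks shut in both views, with the pin still through the ring. I'll push a bit more and check by image difference whether the hatch still moves.

```bash
cp pics/r_scene.npy pics/p_scene.npy; cp pics/r_side.npy pics/p_side.npy
python3 -m inch '[{"dx":0,"dy":0,"dz":-0.04,"wx":0,"wy":0,"wz":0,"gripper":0},{"dx":0,"dy":0,"dz":-0.04,"wx":0,"wy":0,"wz":0,"gripper":0},{"dx":0,"dy":0,"dz":-0.04,"wx":0,"wy":0,"wz":0,"gripper":0},{"dx":0,"dy":0,"dz":-0.03,"wx":0,"wy":0,"wz":0,"gripper":0},{"dx":0,"dy":0,"dz":0,"wx":0,"wy":0,"wz":0,"gripper":0},{"dx":0,"dy":0,"dz":0,"wx":0,"wy":0,"wz":0,"gripper":0},{"dx":0,"dy":0,"dz":0,"wx":0,"wy":0,"wz":0,"gripper":0},{"dx":0,"dy":0,"dz":0,"wx":0,"wy":0,"wz":0,"gripper":0},{"dx":0,"dy":0,"dz":0,"wx":0,"wy":0,"wz":0,"gripper":0},{"dx":0,"dy":0,"dz":0,"wx":0,"wy":0,"wz":0,"gripper":0}]'
python3 ring.py
python3 - <<'E'
from h import *
g=lambda n:cv2.cvtColor(load(n)['image'],cv2.COLOR_RGB2GRAY).astype(np.float32)
for n,(x0,y0,x1,y1) in (('scene',(325,215,375,270)),('side',(200,255,245,330))):
    a,b=g('p_'+n)[y0:y1,x0:x1],g('r_'+n)[y0:y1,x0:x1]
    print(n,cv2.phaseCorrelate(a,b),np.abs(a-b).mean())
E
```

```text
time_s: 37.68
ee_pos: [370.1, 40.4, 348.5]
ee_rot: [3.141, 0.001, 0.001]
wrist_force: [-1.9, -0.3, 2.2]
width: 22.0
scene hook px 353.3 211.5 yellow 882 [359.8 203.4]
side hook px 289.0 255.8 yellow 935 [283.5 248.6]
hook [537.  75. 168.] F [-1.9 -0.3  2.2]
ring~ [548.  84. 196.] theta~ -0.02
scene ((0.012164524083988937, 0.03136997605256653), 0.9969250994523366) 0.64509094
side ((0.5203458274808241, 0.5116457838934494), 0.9941707348293728) 0.70014817
```

The ring no longer moves under load, so the hatch is on its stop. I'll centre the pin by going up 10 mm and withdraw it along -y.

```bash
python3 -m inch '[{"dx":0,"dy":0,"dz":0.1,"wx":0,"wy":0,"wz":0,"gripper":0},{"dx":0,"dy":0,"dz":0.15,"wx":0,"wy":0,"wz":0,"gripper":0},{"dx":0,"dy":-0.1,"dz":0,"wx":0,"wy":0,"wz":0,"gripper":0},{"dx":0,"dy":-0.2,"dz":0,"wx":0,"wy":0,"wz":0,"gripper":0},{"dx":0,"dy":-0.25,"dz":0,"wx":0,"wy":0,"wz":0,"gripper":0},{"dx":0,"dy":-0.3,"dz":0,"wx":0,"wy":0,"wz":0,"gripper":0},{"dx":0,"dy":-0.3,"dz":0,"wx":0,"wy":0,"wz":0,"gripper":0},{"dx":0,"dy":-0.3,"dz":0,"wx":0,"wy":0,"wz":0,"gripper":0},{"dx":0,"dy":-0.3,"dz":0,"wx":0,"wy":0,"wz":0,"gripper":0},{"dx":0,"dy":-0.3,"dz":0,"wx":0,"wy":0,"wz":0,"gripper":0}]'
python3 - <<'E'
from h import *
shot('scene','s10');shot('side','d10')
for n,m,(x0,y0,x1,y1) in (('r_scene','s10',(340,188,376,216)),('r_side','d10',(270,230,300,265))):
    for q in (n,m):
        d=load(q); h=cv2.cvtColor(cv2.resize(d['image'],None,fx=4,fy=4,interpolation=cv2.INTER_CUBIC),cv2.COLOR_RGB2HSV); w=cv2.inRange(h,(22,150,80),(33,255,255))[y0*4:y1*4,x0*4:x1*4]
        ys,xs=np.where(w>0); print(q,x0+np.array([xs.min(),xs.max()])/4,y0+np.array([ys.min(),ys.max()])/4)
p=manip.read_state()['ee_pos']
d=load('d10'); g=cv2.cvtColor(d['image'],cv2.COLOR_RGB2HSV)
t=p+[167,69,-181]; b=p+[167,0,-181]; print(p, np.round(proj(d,t)),np.round(proj(d,b)))
u,v=map(int,proj(d,b)); cv2.imwrite('pics/d10c.png',cv2.resize(d['image'][v-60:v+60,u-60:u+100,::-1],None,fx=5,fy=5,interpolation=cv2.INTER_CUBIC)); print(u-60,v-60)
E
```

```text
time_s: 38.62
ee_pos: [369.9, -42.8, 358.1]
ee_rot: [3.141, 0.001, 0.0]
wrist_force: [0.5, 0.4, -1.2]
width: 21.3
r_scene [350.  369.5] [195.   211.75]
s10 [350.5 370. ] [193.5 210.5]
r_side [273.25 293.75] [239.25 258.  ]
d10 [273. 293.] [237.25 256.5 ]
[370.02641605 -43.14624091 358.13008396] [300. 240.] [314. 223.]
253 163
```

```bash
python3 - <<'E'
from h import *
shot('wrist','w10')
rs=[]
for n,(x0,y0,x1,y1) in (('s10',(340,186,376,218)),('d10',(268,230,300,265))):
    d=load(n); h=cv2.cvtColor(cv2.resize(d['image'],None,fx=4,fy=4,interpolation=cv2.INTER_CUBIC),cv2.COLOR_RGB2HSV); m=cv2.inRange(h,(20,110,70),(33,255,255)); w=m*0; w[y0*4:y1*4,x0*4:x1*4]=m[y0*4:y1*4,x0*4:x1*4]
    cs,hi=cv2.findContours(w,cv2.RETR_CCOMP,cv2.CHAIN_APPROX_NONE)
    ks=[k for k in range(len(cs)) if hi[0][k][3]>=0]
    if ks:
        k=max(ks,key=lambda k:cv2.contourArea(cs[k])); e=cv2.fitEllipse(cs[k]); ctr=np.array(e[0])/4-.375; print(n,ctr,np.array(e[1])/4); rs.append(ray(d,*ctr))
if len(rs)==2: print('eye',tri(*rs).round(1))
for n,p in (('w7',(600,-54.5,603)),('w10',(370,-43,358))):
    c=load(n); h=cv2.cvtColor(c['image'],cv2.COLOR_RGB2HSV); m=cv2.inRange(h,(22,120,150),(34,255,255))[:260,250:390]
    k,l,s,ce=cv2.connectedComponentsWithStats(m);i=1+np.argmax(s[1:,4]); x,y,w,hh=s[i,:4]; print(n,'ferrule x',250+x,250+x+w,'y',y,y+hh)
    for t in (0,2,4,6):
        a=np.radians(t); f=lambda X,Z:np.array(p)+[X*np.cos(a)-Z*np.sin(a),0,-181+X*np.sin(a)+Z*np.cos(a)]
        print(t,'front/rear top rows',[round(proj(c,f(X,15),True)[1],1) for X in (105,80)])
E
```

```text
s10 [355.06582642 202.30049133] [ 8.64338875 15.52971268]
d10 [289.40863037 248.09434509] [ 8.61128235 17.3455143 ]
eye [536.   77.9 199.4]
w7 ferrule x 285 349 y 77 154
0 front/rear top rows [np.float64(79.7), np.float64(143.2)]
2 front/rear top rows [np.float64(79.7), np.float64(144.8)]
4 front/rear top rows [np.float64(80.2), np.float64(146.8)]
6 front/rear top rows [np.float64(81.0), np.float64(149.1)]
w10 ferrule x 285 351 y 76 154
0 front/rear top rows [np.float64(80.0), np.float64(143.3)]
2 front/rear top rows [np.float64(80.1), np.float64(144.9)]
4 front/rear top rows [np.float64(80.5), np.float64(146.9)]
6 front/rear top rows [np.float64(81.3), np.float64(149.2)]
```

The eye measures (536,78,199) against (535,76,202) expected when shut, so the hatch is shut. The pole is tilted about 2° in the grip. Next, lay it back.

```bash
python3 -m inch '[{"dx":0,"dy":-0.1,"dz":0.3,"wx":0,"wy":0,"wz":0,"gripper":0},{"dx":0,"dy":-0.2,"dz":0.5,"wx":0,"wy":0,"wz":0,"gripper":0},{"dx":0,"dy":-0.3,"dz":0.6,"wx":0,"wy":0,"wz":0,"gripper":0},{"dx":0.1,"dy":-0.5,"dz":0.5,"wx":0,"wy":0,"wz":0,"gripper":0},{"dx":0.2,"dy":-0.6,"dz":0.15,"wx":0,"wy":0,"wz":0,"gripper":0},{"dx":0.2,"dy":-0.7,"dz":0,"wx":0,"wy":0,"wz":0,"gripper":0},{"dx":0.25,"dy":-0.7,"dz":0,"wx":0,"wy":0,"wz":0,"gripper":0},{"dx":0.25,"dy":-0.7,"dz":0,"wx":0,"wy":0,"wz":0,"gripper":0},{"dx":0.25,"dy":-0.7,"dz":0,"wx":0,"wy":0,"wz":0,"gripper":0},{"dx":0.25,"dy":-0.7,"dz":0,"wx":0,"wy":0,"wz":0,"gripper":0}]'
python3 -m inch '[{"dx":0.25,"dy":-0.7,"dz":0,"wx":0,"wy":0,"wz":0,"gripper":0},{"dx":0.2,"dy":-0.7,"dz":0,"wx":0,"wy":0,"wz":0,"gripper":0},{"dx":0.15,"dy":-0.6,"dz":0,"wx":0,"wy":0,"wz":0,"gripper":0},{"dx":0.1,"dy":-0.4,"dz":0,"wx":0,"wy":0,"wz":0,"gripper":0},{"dx":0,"dy":-0.2,"dz":0,"wx":0,"wy":0,"wz":0,"gripper":0},{"dx":0,"dy":0,"dz":0,"wx":0,"wy":0,"wz":0,"gripper":0},{"dx":0,"dy":0,"dz":0,"wx":0,"wy":0,"wz":0,"gripper":0},{"dx":0,"dy":0,"dz":0,"wx":0,"wy":0,"wz":0,"gripper":0},{"dx":0,"dy":0,"dz":0,"wx":0,"wy":0,"wz":0,"gripper":0},{"dx":0,"dy":0,"dz":0,"wx":0,"wy":0,"wz":0,"gripper":0}]'
```

```text
time_s: 39.6
ee_pos: [430.7, -250.6, 441.6]
ee_rot: [3.141, -0.001, 0.002]
wrist_force: [0.5, 0.4, -2.0]
width: 21.6
time_s: 40.43
ee_pos: [458.1, -352.5, 441.3]
ee_rot: [3.141, -0.001, 0.002]
wrist_force: [-1.0, 0.4, -1.6]
width: 21.4
```

```bash
python3 -m inch '[{"dx":0,"dy":-0.17,"dz":-0.2,"wx":0,"wy":0,"wz":0,"gripper":0},{"dx":0,"dy":0,"dz":-0.4,"wx":0,"wy":0,"wz":0,"gripper":0},{"dx":0,"dy":0,"dz":-0.6,"wx":0,"wy":0,"wz":0,"gripper":0},{"dx":0,"dy":0,"dz":-0.7,"wx":0,"wy":0,"wz":0,"gripper":0},{"dx":0,"dy":0,"dz":-0.7,"wx":0,"wy":0,"wz":0,"gripper":0},{"dx":0,"dy":0,"dz":-0.7,"wx":0,"wy":0,"wz":0,"gripper":0},{"dx":0,"dy":0,"dz":-0.6,"wx":0,"wy":0,"wz":0,"gripper":0},{"dx":0,"dy":0,"dz":-0.4,"wx":0,"wy":0,"wz":0,"gripper":0},{"dx":0,"dy":0,"dz":-0.15,"wx":0,"wy":0,"wz":0,"gripper":0},{"dx":0,"dy":0,"dz":0,"wx":0,"wy":0,"wz":0,"gripper":0}]'
python3 -m inch '[{"dx":0,"dy":0,"dz":-0.1,"wx":0,"wy":0,"wz":0,"gripper":0},{"dx":0,"dy":0,"dz":-0.1,"wx":0,"wy":0,"wz":0,"gripper":0},{"dx":0,"dy":0,"dz":-0.08,"wx":0,"wy":0,"wz":0,"gripper":0},{"dx":0,"dy":0,"dz":-0.08,"wx":0,"wy":0,"wz":0,"gripper":0},{"dx":0,"dy":0,"dz":-0.06,"wx":0,"wy":0,"wz":0,"gripper":0},{"dx":0,"dy":0,"dz":0,"wx":0,"wy":0,"wz":0,"gripper":0},{"dx":0,"dy":0,"dz":0,"wx":0,"wy":0,"wz":0,"gripper":0},{"dx":0,"dy":0,"dz":0,"wx":0,"wy":0,"wz":0,"gripper":0},{"dx":0,"dy":0,"dz":0,"wx":0,"wy":0,"wz":0,"gripper":0},{"dx":0,"dy":0,"dz":0,"wx":0,"wy":0,"wz":0,"gripper":0}]'
python3 - <<'E'
from h import *
c=shot('wrist','w11'); print(manip.read_state()['ee_pos'])
E
```

```text
time_s: 41.27
ee_pos: [457.6, -359.9, 260.1]
ee_rot: [-3.138, 0.004, 0.001]
wrist_force: [0.2, 0.0, -1.7]
width: 21.8
time_s: 42.1
ee_pos: [458.2, -360.4, 246.1]
ee_rot: [3.141, -0.0, 0.001]
wrist_force: [-0.4, 0.0, -1.9]
width: 21.7
[ 458.2292627  -360.39762125  246.08086317]
```

```bash
python3 -m inch '[{"dx":0,"dy":0.02,"dz":-0.05,"wx":0,"wy":0,"wz":0,"gripper":0},{"dx":0,"dy":0,"dz":-0.05,"wx":0,"wy":0,"wz":0,"gripper":0},{"dx":0,"dy":0,"dz":-0.04,"wx":0,"wy":0,"wz":0,"gripper":0},{"dx":0,"dy":0,"dz":-0.03,"wx":0,"wy":0,"wz":0,"gripper":0},{"dx":0,"dy":0,"dz":-0.03,"wx":0,"wy":0,"wz":0,"gripper":0},{"dx":0,"dy":0,"dz":-0.03,"wx":0,"wy":0,"wz":0,"gripper":0},{"dx":0,"dy":0,"dz":0,"wx":0,"wy":0,"wz":0,"gripper":0},{"dx":0,"dy":0,"dz":0,"wx":0,"wy":0,"wz":0,"gripper":0},{"dx":0,"dy":0,"dz":0,"wx":0,"wy":0,"wz":0,"gripper":0},{"dx":0,"dy":0,"dz":0,"wx":0,"wy":0,"wz":0,"gripper":0}]'
```

```text
time_s: 42.98
ee_pos: [458.5, -359.7, 237.2]
ee_rot: [3.141, -0.001, 0.001]
wrist_force: [5.1, -0.3, 5.1]
width: 21.8
```

```bash
python3 -m inch '[{"dx":0,"dy":0,"dz":0,"wx":0,"wy":0,"wz":0,"gripper":0.6},{"dx":0,"dy":0,"dz":0,"wx":0,"wy":0,"wz":0,"gripper":0.6},{"dx":0,"dy":0,"dz":0,"wx":0,"wy":0,"wz":0,"gripper":0.6},{"dx":0,"dy":0,"dz":0,"wx":0,"wy":0,"wz":0,"gripper":0.6},{"dx":0,"dy":0,"dz":0,"wx":0,"wy":0,"wz":0,"gripper":0.6},{"dx":0,"dy":0,"dz":0,"wx":0,"wy":0,"wz":0,"gripper":0.6},{"dx":0,"dy":0,"dz":0.1,"wx":0,"wy":0,"wz":0,"gripper":0.6},{"dx":0,"dy":0,"dz":0.4,"wx":0,"wy":0,"wz":0,"gripper":0.6},{"dx":0,"dy":0,"dz":0.6,"wx":0,"wy":0,"wz":0,"gripper":0.6},{"dx":0,"dy":0,"dz":0.7,"wx":0,"wy":0,"wz":0,"gripper":0.6}]'
python3 -m inch '[{"dx":-0.1,"dy":0,"dz":0.8,"wx":0,"wy":0,"wz":0,"gripper":0.3},{"dx":-0.2,"dy":0,"dz":0.8,"wx":0,"wy":0,"wz":0,"gripper":0.3},{"dx":-0.2,"dy":0,"dz":0.8,"wx":0,"wy":0,"wz":0,"gripper":0.3},{"dx":-0.1,"dy":0,"dz":0.6,"wx":0,"wy":0,"wz":0,"gripper":0.3},{"dx":-0.05,"dy":0,"dz":0.4,"wx":0,"wy":0,"wz":0,"gripper":0.3},{"dx":0,"dy":0,"dz":0.2,"wx":0,"wy":0,"wz":0,"gripper":0.3},{"dx":0,"dy":0,"dz":0,"wx":0,"wy":0,"wz":0,"gripper":0.3},{"dx":0,"dy":0,"dz":0,"wx":0,"wy":0,"wz":0,"gripper":0.3},{"dx":0,"dy":0,"dz":0,"wx":0,"wy":0,"wz":0,"gripper":0.3},{"dx":0,"dy":0,"dz":0,"wx":0,"wy":0,"wz":0,"gripper":0.3}]'
python3 - <<'E'
from h import *
c=shot('wrist','w12'); print(c['xyz'])
d=load('w6'); p=(453,-358.5,70)
h=cv2.cvtColor(c['image'],cv2.COLOR_RGB2HSV); m=cv2.inRange(h,(22,120,150),(34,255,255))[:200,280:370]
k,l,s,ce=cv2.connectedComponentsWithStats(m);i=1+np.argmax(s[1:,4]); x,y,w,hh=s[i,:4]; x+=280; print('ferrule px',x,y,w,hh)
for u,v in ((x+w/2,y+hh/2),): print('ferrule at z70',onz(c,u,v,70,True).round(1))
m=cv2.inRange(cv2.cvtColor(d['image'],cv2.COLOR_RGB2HSV),(22,120,150),(34,255,255))[:200,280:370]
k,l,s,ce=cv2.connectedComponentsWithStats(m);i=1+np.argmax(s[1:,4]); x,y,w,hh=s[i,:4]; x+=280; print('before',x,y,w,hh,onz(d,x+w/2,y+hh/2,70,True).round(1))
# red plate
m=cv2.inRange(h,(0,180,90),(6,255,255)); k,l,s,ce=cv2.connectedComponentsWithStats(m);i=1+np.argmax(s[1:,4]);print('red',s[i],ce[i])
sc=shot('scene','s12'); sd=shot('side','d12')
v=np.zeros((480,800,3),np.uint8); v[:,:480]=c['image'][:,:480,::-1]; v[:240,480:]=cv2.resize(sc['image'][150:390,180:500,::-1],(320,240)); v[240:,480:]=cv2.resize(sd['image'][110:350,170:490,::-1],(320,240))
cv2.imwrite('pics/m12.png',v)
E
```

```text
time_s: 43.82
ee_pos: [457.8, -359.2, 307.9]
ee_rot: [-3.139, 0.003, 0.001]
wrist_force: [-0.6, -0.5, -0.1]
width: 56.1
time_s: 44.65
ee_pos: [432.4, -359.5, 450.5]
ee_rot: [-3.139, 0.003, 0.001]
wrist_force: [-0.2, -0.2, -0.3]
width: 28.0
[ 515.37305331 -359.94500084  429.94789566]
ferrule px 306 84 27 32
ferrule at z70 [ 549.3 -361.2   70. ]
before 306 86 26 31 [ 549.2 -358.4   70. ]
red [  68  210   93   76 2733] [105.6392243  242.18368094]
```

View pics/m12.png

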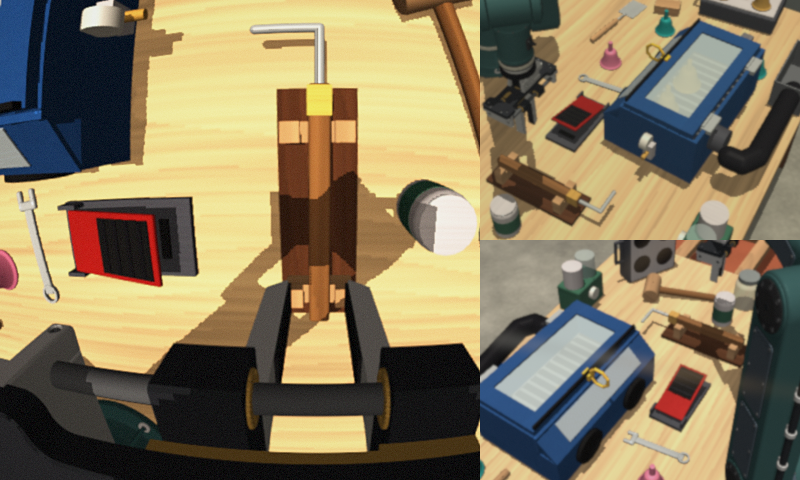

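The pole lies in both notches (ferrule at (549,-361), before (549,-358)) and the hatch is shut in both side pictures. That was picture 16, the last allowed. Now the pedal, with fingers closed, at about (397,-147).

```bash
python3 -m inch '[{"dx":-0.05,"dy":0.3,"dz":0,"wx":0,"wy":0,"wz":0,"gripper":0},{"dx":-0.1,"dy":0.6,"dz":0,"wx":0,"wy":0,"wz":0,"gripper":0},{"dx":-0.13,"dy":0.8,"dz":0,"wx":0,"wy":0,"wz":0,"gripper":0},{"dx":-0.1,"dy":0.8,"dz":-0.1,"wx":0,"wy":0,"wz":0,"gripper":0},{"dx":-0.1,"dy":0.8,"dz":-0.2,"wx":0,"wy":0,"wz":0,"gripper":0},{"dx":-0.1,"dy":0.8,"dz":-0.4,"wx":0,"wy":0,"wz":0,"gripper":0},{"dx":-0.1,"dy":0.7,"dz":-0.5,"wx":0,"wy":0,"wz":0,"gripper":0},{"dx":-0.1,"dy":0.35,"dz":-0.6,"wx":0,"wy":0,"wz":0,"gripper":0},{"dx":-0.1,"dy":0.15,"dz":-0.7,"wx":0,"wy":0,"wz":0,"gripper":0},{"dx":0,"dy":0,"dz":-0.7,"wx":0,"wy":0,"wz":0,"gripper":0}]'
python3 -m inch '[{"dx":0,"dy":0,"dz":-0.4,"wx":0,"wy":0,"wz":0,"gripper":0},{"dx":0,"dy":0,"dz":-0.2,"wx":0,"wy":0,"wz":0,"gripper":0},{"dx":0,"dy":0,"dz":0,"wx":0,"wy":0,"wz":0,"gripper":0},{"dx":0,"dy":0,"dz":0,"wx":0,"wy":0,"wz":0,"gripper":0},{"dx":0,"dy":0,"dz":0,"wx":0,"wy":0,"wz":0,"gripper":0},{"dx":0,"dy":0,"dz":0,"wx":0,"wy":0,"wz":0,"gripper":0},{"dx":0,"dy":0,"dz":0,"wx":0,"wy":0,"wz":0,"gripper":0},{"dx":0,"dy":0,"dz":0,"wx":0,"wy":0,"wz":0,"gripper":0},{"dx":0,"dy":0,"dz":0,"wx":0,"wy":0,"wz":0,"gripper":0},{"dx":0,"dy":0,"dz":0,"wx":0,"wy":0,"wz":0,"gripper":0}]'
python3 - <<'E'
from h import *
c=shot('wrist','w13'); sd=shot('side','d13'); sc=shot('scene','s13'); print(manip.read_state()['ee_pos'])
for n,cc in (('side',sd),('scene',sc),('wrist',c)):
    h=cv2.cvtColor(cc['image'],cv2.COLOR_RGB2HSV); m=cv2.inRange(h,(0,180,70),(6,255,255))|cv2.inRange(h,(174,180,70),(179,255,255)); k,l,s,ce=cv2.connectedComponentsWithStats(m);i=1+np.argmax(s[1:,4])
    pts=np.argwhere(l==i)[:,::-1].astype(np.float32); hull=cv2.convexHull(pts); q=cv2.approxPolyDP(hull,4,True)[:,0]; print(n,s[i].tolist(),q.tolist())
    if n!='wrist': print([onz(cc,*p,65 ).round().tolist()[:2] for p in q],'z65',[onz(cc,*p,33 ).round().tolist()[:2] for p in q],'z33')
E
```

```text
time_s: 45.63
ee_pos: [396.0, -145.2, 324.2]
ee_rot: [3.141, -0.002, 0.003]
wrist_force: [0.4, -0.1, 0.2]
width: 0.9
time_s: 46.47
ee_pos: [397.0, -147.6, 301.0]
ee_rot: [3.141, -0.0, 0.001]
wrist_force: [-0.4, -0.1, 0.3]
width: 0.4
[ 397.00570596 -147.57955697  300.70473671]
side [345, 258, 44, 32, 651] [[388.0, 258.0], [371.0, 289.0], [345.0, 277.0], [357.0, 259.0]]
[[353.0, -125.0], [346.0, -8.0], [423.0, -9.0], [424.0, -80.0]] z65 [[362.0, -152.0], [355.0, -31.0], [434.0, -31.0], [435.0, -104.0]] z33
scene [260, 246, 43, 35, 342] [[302.0, 256.0], [275.0, 280.0], [260.0, 272.0], [281.0, 246.0]]
[[452.0, -64.0], [436.0, -179.0], [384.0, -176.0], [379.0, -62.0]] z65 [[436.0, -39.0], [419.0, -157.0], [366.0, -153.0], [361.0, -36.0]] z33
wrist [160, 198, 216, 135, 11056] [[375.0, 211.0], [364.0, 332.0], [171.0, 302.0], [162.0, 199.0]]
```

The geometry agrees with (397,-147). Pressing.

```bash
python3 -m inch '[{"dx":0,"dy":0,"dz":-0.2,"wx":0,"wy":0,"wz":0,"gripper":0},{"dx":0,"dy":0,"dz":-0.3,"wx":0,"wy":0,"wz":0,"gripper":0},{"dx":0,"dy":0,"dz":-0.3,"wx":0,"wy":0,"wz":0,"gripper":0},{"dx":0,"dy":0,"dz":-0.15,"wx":0,"wy":0,"wz":0,"gripper":0},{"dx":0,"dy":0,"dz":-0.1,"wx":0,"wy":0,"wz":0,"gripper":0},{"dx":0,"dy":0,"dz":-0.1,"wx":0,"wy":0,"wz":0,"gripper":0},{"dx":0,"dy":0,"dz":-0.1,"wx":0,"wy":0,"wz":0,"gripper":0},{"dx":0,"dy":0,"dz":-0.1,"wx":0,"wy":0,"wz":0,"gripper":0},{"dx":0,"dy":0,"dz":-0.1,"wx":0,"wy":0,"wz":0,"gripper":0},{"dx":0,"dy":0,"dz":-0.1,"wx":0,"wy":0,"wz":0,"gripper":0}]'
python3 -m inch '[{"dx":0,"dy":0,"dz":-0.05,"wx":0,"wy":0,"wz":0,"gripper":0},{"dx":0,"dy":0,"dz":-0.05,"wx":0,"wy":0,"wz":0,"gripper":0},{"dx":0,"dy":0,"dz":-0.05,"wx":0,"wy":0,"wz":0,"gripper":0},{"dx":0,"dy":0,"dz":0,"wx":0,"wy":0,"wz":0,"gripper":0},{"dx":0,"dy":0,"dz":0,"wx":0,"wy":0,"wz":0,"gripper":0},{"dx":0,"dy":0,"dz":0,"wx":0,"wy":0,"wz":0,"gripper":0},{"dx":0,"dy":0,"dz":0,"wx":0,"wy":0,"wz":0,"gripper":0},{"dx":0,"dy":0,"dz":0,"wx":0,"wy":0,"wz":0,"gripper":0},{"dx":0,"dy":0,"dz":0,"wx":0,"wy":0,"wz":0,"gripper":0},{"dx":0,"dy":0,"dz":0,"wx":0,"wy":0,"wz":0,"gripper":0}]'
```

```text
time_s: 47.45
ee_pos: [397.4, -148.6, 240.1]
ee_rot: [3.137, -0.002, 0.001]
wrist_force: [-2.9, -2.8, 6.2]
width: 0.4
time_s: 48.28
ee_pos: [397.4, -148.9, 234.6]
ee_rot: [3.136, -0.002, 0.001]
wrist_force: [-2.8, -4.6, 6.0]
width: 0.4
```

```bash
python3 -m inch '[{"dx":0,"dy":0,"dz":-0.03,"wx":0,"wy":0,"wz":0,"gripper":0},{"dx":0,"dy":0,"dz":-0.03,"wx":0,"wy":0,"wz":0,"gripper":0},{"dx":0,"dy":0,"dz":-0.03,"wx":0,"wy":0,"wz":0,"gripper":0},{"dx":0,"dy":0,"dz":-0.03,"wx":0,"wy":0,"wz":0,"gripper":0},{"dx":0,"dy":0,"dz":0,"wx":0,"wy":0,"wz":0,"gripper":0},{"dx":0,"dy":0,"dz":0,"wx":0,"wy":0,"wz":0,"gripper":0},{"dx":0,"dy":0,"dz":0,"wx":0,"wy":0,"wz":0,"gripper":0},{"dx":0,"dy":0,"dz":0,"wx":0,"wy":0,"wz":0,"gripper":0},{"dx":0,"dy":0,"dz":0,"wx":0,"wy":0,"wz":0,"gripper":0},{"dx":0,"dy":0,"dz":0,"wx":0,"wy":0,"wz":0,"gripper":0}]'
```

```text
time_s: 49.12
ee_pos: [397.5, -149.0, 231.1]
ee_rot: [3.136, -0.002, 0.001]
wrist_force: [-5.9, -3.6, 12.8]
width: 0.2
```

```bash
python3 -m inch '[{"dx":0,"dy":0,"dz":-0.02,"wx":0,"wy":0,"wz":0,"gripper":0},{"dx":0,"dy":0,"dz":-0.02,"wx":0,"wy":0,"wz":0,"gripper":0},{"dx":0,"dy":0,"dz":0,"wx":0,"wy":0,"wz":0,"gripper":0},{"dx":0,"dy":0,"dz":0,"wx":0,"wy":0,"wz":0,"gripper":0},{"dx":0,"dy":0,"dz":0,"wx":0,"wy":0,"wz":0,"gripper":0},{"dx":0,"dy":0,"dz":0,"wx":0,"wy":0,"wz":0,"gripper":0},{"dx":0,"dy":0,"dz":0,"wx":0,"wy":0,"wz":0,"gripper":0},{"dx":0,"dy":0,"dz":0,"wx":0,"wy":0,"wz":0,"gripper":0},{"dx":0,"dy":0,"dz":0,"wx":0,"wy":0,"wz":0,"gripper":0},{"dx":0,"dy":0,"dz":0,"wx":0,"wy":0,"wz":0,"gripper":0}]'
```

```text
time_s: 49.95
ee_pos: [397.5, -149.0, 230.8]
ee_rot: [3.136, -0.002, 0.001]
wrist_force: [-10.2, -1.3, 21.4]
width: 0.2
```

The force climbs to 21 N with almost no travel, so the pedal is on its stop. Hold for 2.5 s more, then release.

```bash
python3 -m inch '[{"dx":0,"dy":0,"dz":0,"wx":0,"wy":0,"wz":0,"gripper":0},{"dx":0,"dy":0,"dz":0,"wx":0,"wy":0,"wz":0,"gripper":0},{"dx":0,"dy":0,"dz":0,"wx":0,"wy":0,"wz":0,"gripper":0},{"dx":0,"dy":0,"dz":0,"wx":0,"wy":0,"wz":0,"gripper":0},{"dx":0,"dy":0,"dz":0,"wx":0,"wy":0,"wz":0,"gripper":0},{"dx":0,"dy":0,"dz":0,"wx":0,"wy":0,"wz":0,"gripper":0},{"dx":0,"dy":0,"dz":0,"wx":0,"wy":0,"wz":0,"gripper":0},{"dx":0,"dy":0,"dz":0,"wx":0,"wy":0,"wz":0,"gripper":0},{"dx":0,"dy":0,"dz":0,"wx":0,"wy":0,"wz":0,"gripper":0},{"dx":0,"dy":0,"dz":0,"wx":0,"wy":0,"wz":0,"gripper":0}]'
python3 -m inch '[{"dx":0,"dy":0,"dz":0,"wx":0,"wy":0,"wz":0,"gripper":0},{"dx":0,"dy":0,"dz":0,"wx":0,"wy":0,"wz":0,"gripper":0},{"dx":0,"dy":0,"dz":0,"wx":0,"wy":0,"wz":0,"gripper":0},{"dx":0,"dy":0,"dz":0,"wx":0,"wy":0,"wz":0,"gripper":0},{"dx":0,"dy":0,"dz":0,"wx":0,"wy":0,"wz":0,"gripper":0},{"dx":0,"dy":0,"dz":0,"wx":0,"wy":0,"wz":0,"gripper":0},{"dx":0,"dy":0,"dz":0,"wx":0,"wy":0,"wz":0,"gripper":0},{"dx":0,"dy":0,"dz":0,"wx":0,"wy":0,"wz":0,"gripper":0},{"dx":0,"dy":0,"dz":0,"wx":0,"wy":0,"wz":0,"gripper":0},{"dx":0,"dy":0,"dz":0,"wx":0,"wy":0,"wz":0,"gripper":0}]'
python3 -m inch '[{"dx":0,"dy":0,"dz":0,"wx":0,"wy":0,"wz":0,"gripper":0},{"dx":0,"dy":0,"dz":0,"wx":0,"wy":0,"wz":0,"gripper":0},{"dx":0,"dy":0,"dz":0,"wx":0,"wy":0,"wz":0,"gripper":0},{"dx":0,"dy":0,"dz":0,"wx":0,"wy":0,"wz":0,"gripper":0},{"dx":0,"dy":0,"dz":0,"wx":0,"wy":0,"wz":0,"gripper":0},{"dx":0,"dy":0,"dz":0,"wx":0,"wy":0,"wz":0,"gripper":0},{"dx":0,"dy":0,"dz":0,"wx":0,"wy":0,"wz":0,"gripper":0},{"dx":0,"dy":0,"dz":0,"wx":0,"wy":0,"wz":0,"gripper":0},{"dx":0,"dy":0,"dz":0,"wx":0,"wy":0,"wz":0,"gripper":0},{"dx":0,"dy":0,"dz":0,"wx":0,"wy":0,"wz":0,"gripper":0}]'
python3 -m inch '[{"dx":0,"dy":0,"dz":0.1,"wx":0,"wy":0,"wz":0,"gripper":0},{"dx":0,"dy":0,"dz":0.15,"wx":0,"wy":0,"wz":0,"gripper":0},{"dx":0,"dy":0,"dz":0.2,"wx":0,"wy":0,"wz":0,"gripper":0},{"dx":0,"dy":0,"dz":0.2,"wx":0,"wy":0,"wz":0,"gripper":0},{"dx":0,"dy":0,"dz":0.3,"wx":0,"wy":0,"wz":0,"gripper":0},{"dx":0,"dy":0,"dz":0.5,"wx":0,"wy":0,"wz":0,"gripper":0},{"dx":0,"dy":0,"dz":0.7,"wx":0,"wy":0,"wz":0,"gripper":0},{"dx":0,"dy":0,"dz":0.8,"wx":0,"wy":0,"wz":0,"gripper":0},{"dx":0,"dy":0,"dz":0.8,"wx":0,"wy":0,"wz":0,"gripper":0},{"dx":0,"dy":0,"dz":0.5,"wx":0,"wy":0,"wz":0,"gripper":0}]'
python3 -m inch '[{"dx":0,"dy":0,"dz":0.2,"wx":0,"wy":0,"wz":0,"gripper":0},{"dx":0,"dy":0,"dz":0,"wx":0,"wy":0,"wz":0,"gripper":0},{"dx":0,"dy":0,"dz":0,"wx":0,"wy":0,"wz":0,"gripper":0},{"dx":0,"dy":0,"dz":0,"wx":0,"wy":0,"wz":0,"gripper":0},{"dx":0,"dy":0,"dz":0,"wx":0,"wy":0,"wz":0,"gripper":0},{"dx":0,"dy":0,"dz":0,"wx":0,"wy":0,"wz":0,"gripper":0},{"dx":0,"dy":0,"dz":0,"wx":0,"wy":0,"wz":0,"gripper":0},{"dx":0,"dy":0,"dz":0,"wx":0,"wy":0,"wz":0,"gripper":0},{"dx":0,"dy":0,"dz":0,"wx":0,"wy":0,"wz":0,"gripper":0},{"dx":0,"dy":0,"dz":0,"wx":0,"wy":0,"wz":0,"gripper":0}]'
python3 - <<'E'
from h import *
sc=shot('scene','s14');sd=shot('side','d14'); print(manip.read_state()['wrist_force'])
g=lambda n:cv2.cvtColor(load(n)['image'],cv2.COLOR_RGB2GRAY).astype(np.float32)
for a,b,box in (('s12','s14',(325,165,400,270)),('d12','d14',(200,180,300,330)),('s12','s14',(240,240,310,300)),('s12','s14',(185,300,320,370)),('s0' if 0 else 'd12','d14',(335,225,410,300))):
    x0,y0,x1,y1=box; A,B=g(a)[y0:y1,x0:x1],g(b)[y0:y1,x0:x1]; print(a,box,np.abs(A-B).mean().round(2),np.round(cv2.phaseCorrelate(A,B)[0],2))
# bells b-lookalikes & mislaid brass on bench: compare to start
for n in (('side0','d14'),):
    for q in n: print(q,[(s,c.tolist()) for s,c in brass(load(q),0,amin=200)])
E
```

```text
time_s: 50.78
ee_pos: [397.5, -149.0, 230.8]
ee_rot: [3.136, -0.002, 0.001]
wrist_force: [-8.7, -1.1, 22.8]
width: 0.5
time_s: 51.62
ee_pos: [397.5, -149.0, 230.8]
ee_rot: [3.136, -0.002, 0.001]
wrist_force: [-8.7, -2.9, 20.8]
width: 0.5
time_s: 52.45
ee_pos: [397.5, -149.0, 230.8]
ee_rot: [3.136, -0.002, 0.001]
wrist_force: [-8.9, -1.8, 21.1]
width: 0.3
time_s: 53.28
ee_pos: [397.3, -147.4, 399.7]
ee_rot: [3.14, -0.005, 0.001]
wrist_force: [-0.1, 0.2, 0.4]
width: 0.3
time_s: 54.12
ee_pos: [397.0, -147.6, 404.2]
ee_rot: [-3.142, 0.0, 0.001]
wrist_force: [0.1, -0.2, -0.4]
width: 0.6
[-0.96684969 -0.67358074  0.17726241]
s12 (325, 165, 400, 270) 1.07 [0.51 0.  ]
d12 (200, 180, 300, 330) 4.09 [ 0.04 -0.  ]
s12 (240, 240, 310, 300) 12.14 [ 0.05 -0.01]
s12 (185, 300, 320, 370) 12.82 [0.36 0.16]
d12 (335, 225, 410, 300) 17.1 [0.78 0.55]
side0 [([190, 370, 33, 35, 746], [206.0, 389.0]), ([291, 373, 27, 28, 483], [304.0, 388.0]), ([74, 415, 34, 34, 752], [90.0, 432.0]), ([130, 448, 32, 32, 778], [145.0, 464.0]), ([85, 453, 34, 27, 737], [101.0, 467.0]), ([35, 460, 39, 20, 614], [55.0, 470.0])]
d14 [([74, 415, 34, 34, 791], [90.0, 432.0]), ([130, 448, 32, 32, 815], [145.0, 464.0]), ([85, 453, 34, 27, 772], [101.0, 467.0]), ([35, 460, 39, 20, 639], [55.0, 470.0])]
```

```bash
python3 - <<'E'
from h import *
for q,(x0,y0,x1,y1) in (('s10',(340,186,376,218)),('s14',(340,186,376,218)),('d10',(268,230,300,265)),('d14',(268,230,300,265))):
    h=cv2.cvtColor(cv2.resize(load(q)['image'],None,fx=4,fy=4,interpolation=cv2.INTER_CUBIC),cv2.COLOR_RGB2HSV); ys,xs=np.where(cv2.inRange(h,(22,150,80),(33,255,255))[y0*4:y1*4,x0*4:x1*4]>0); print(q,x0+np.array([xs.min(),xs.max()])/4,y0+np.array([ys.min(),ys.max()])/4)
for q in ('scene0','s14'):
    h=cv2.cvtColor(load(q)['image'],cv2.COLOR_RGB2HSV); m=cv2.inRange(h,(0,180,70),(6,255,255))|cv2.inRange(h,(174,180,70),(179,255,255)); k,l,s,ce=cv2.connectedComponentsWithStats(m);i=1+np.argmax(s[1:,4]);print(q,'red',s[i])
print(manip.read_state()['time_s']); manip.close_job()
E
```

```text
s10 [350.5 370. ] [193.5 210.5]
s14 [350.75 370.  ] [193.5 210.5]
d10 [273. 293.] [237.25 256.5 ]
d14 [273.   293.25] [237.5 256.5]
scene0 red [253 246  50  34 411]
s14 red [264 246  39  35 362]
54.2167
the job is handed in; nothing more can be done
```

I put both bells in the cabinet, closed the hatch with the pole, laid the pole back and worked the pedal. I handed the job in at 54 s.

- **Bells:** I stood the two brass bells from the bench, b and d, on the grating. They stood upright after release, and I did not measure them again once the hatch was shut. I left the pink and turquoise ones alone, and also the brass ones on the tray, which are not on the bench and are out of reach.
- **Hatch:** I swung it down slowly with the hook and pressed it until the eye stopped moving. When I took the hook out, the eye came back up about 4 mm. It then measured 199 mm high against 202 mm expected when shut, and it had not moved by the last check.
- **Pole:** It tilted about 2° in the grip while pressing. It went back into both notches, with its front end within about 3 mm of where it started.
- **Pedal:** I pressed it after the pole was laid back. The force rose to about 21 N with almost no further travel, and I held it there for over 2.5 s before letting go.
- **Last checks:** The wrist force was about zero after release. The arm partly hid the pedal, so I could only partly confirm in the pictures that it came fully up. Its visible back edge matched its starting position. The arm also made the last pole comparison inconclusive.

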